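# Flip a washed spot plate wells-down on its drying stand

### The arm

A 6-joint arm with a two-finger parallel gripper is mounted at the origin on the work surface. World frame = base frame: x ahead of the robot, y to its left, z up, the work surface at z = 0. Lengths are in m, angles in degrees, forces in N, time in s.
With the tool pointing down it reaches from about 0.275 to 1 m from the base axis. Payload 8.4 kg.
Tool frame: the origin (TCP) lies between the finger pads; the fingertips stand 11 mm ahead of it and the grasp point (between the pads) lies 8 mm behind it; x points along the fingers, y is the direction in which the jaws open and shut, and the axes are right-handed (so a half turn about x gives the same grasp; the last joint's range is limited). The gripper opens to 85 mm and grips with 20 to 120 N. Pads are 22 mm wide; open, the fingers measure 114 mm over their backs; the gripper's body (76 mm by 85 mm) begins 54 mm behind the grasp point. The pads swing forward as they close: fully open they stand 13 mm farther back than shut.
Start: joints at [-67.288, 20.225, 93.587, -0, 66.188, -0.138], TCP at [0.243, -0.576, 0.242] pointing down, gripper open.
Joint ranges: [-150.9, 150.9], [-52.94, 120.26], [3.33, 152.33], [-74.26, 254.26], [0, 154.13], [-172.89, 172.89]. Speed limits (degrees/s): [127.2, 127.2, 159.86, 180, 180, 180].

### API

Orientations are given as a 3x3 rotation matrix whose columns are the frame's x, y, z axes.
In Python, from workcell import r gives the robot as it stands.
- The arm moves only by the tool apply_moves, never from a script. Its argument "plan" is a list of rows, each a list of 3 entries, a list of its own where there are three numbers: the shift along the tool's x, y, z in m, then the turn, a rotation vector about the tool's x, y, z in degrees, then the opening, from -1 (shut) to 1 (fully open). A call has 1 to 10 rows; each row shifts and turns the commanded pose from where the row before left it, along the tool's axes as they then stand; what a row does not reach is not made up. A row lasts 1/8 s, in which the tool goes at most 62.5 mm and 10.7 degrees, less where a joint would pass 70% of its speed; a pose out of reach is approached as far as the arm can. A call with a gripper value outside its range is refused whole. The fingers move at their own pace and stop on an object; "grip_force" is the grip in N (left out, the last holds). Time passes only in rows, so rows that do not move let the fingers close. It gives the time, the measured TCP pose, the force and the opening at its end, in the units of the state.
- r.get_state(): the state, without advancing time (a new reading comes with each control period).
- r.snapshot(name): name is "scene" or "top" or "wrist"; returns a dict with "pixels" (400x640x3 uint8, blue, green, red), "K" (3x3 intrinsics, pixels), "dist_coeffs" ([k1, k2, p1, p2, k3] as OpenCV has them; the pictures are not rectified), "cam_to_world" (4x4, takes a point from camera to world coordinates); the wrist camera has in their place "tool_from_camera" (4x4, takes a point from camera to tool coordinates, whose origin is the TCP and whose axes are the tool frame's). Camera axes: x right, y up, looking along -z (the intrinsics and any distortion apply to the point x, -y, -z); pixel columns grow to the right and rows downward; lengths in m; the calibration is good to about 2 mm. A picture is of the moment at which its call begins: read the wrist's pose just before it. There is no depth.
- r.hand_in(): hands the job in, once; it reports no verdict.
The state is a dict: "t": time; "joints": joint angles; "dq": joint speeds; "joint_efforts": joint torques, N m; "tool_pos": TCP position; "eef_rot": TCP orientation; "force": force on the tool from outside, world axes, zero at the start; "ft_torque": the same for the moment, N m; "opening": opening from 0.0 (shut) to 1.0 (fully open).
Only numpy, scipy, OpenCV 4.12 (cv2) and the standard library are available. Lean on these libraries where they do the work, as an engineer would, in place of code of your own. Each camera call takes 0.05 s, during which the arm holds its last target.

### The job

Take the spatula and, with its blade only, slide the white spot plate along the stand's lower deck up against the step, work the blade under its rim and flip it over the step so that it lies wells-down on the upper deck. Then push it gently with the blade until it is fully home and square against the end stop, and lay the spatula down on the bench, clear of the stand. The plate is clean porcelain: keep the gripper off it, press only lightly on plate and stand with the spatula, and leave the tube rack, the amber bottle and the tip box alone.

Things in the scene. Friction and masses are not known exactly. Their poses are not given: they have to be found in the camera images.
- stand: Fixed two-level steel drying stand, 300 x 160 mm (x, y), no side walls. Origin on the bench under the step, mid-width; +x is the way the plate is pushed and flipped. Lower deck: x -160 to 0 mm, top 30 mm above the bench. At x = 0 a 10 mm step up to the upper deck: x 0 to 125 mm, top at 40 mm, drain slots. End stop: full-width bar, face at x = 125 mm, top at 55 mm.
- step (a point): On the stand: middle of the foot of the step, on the lower deck (30 mm above the bench); axes as the stand.
- home (a point): On the upper deck: the point under the middle of the plate when the plate is fully home against the end stop, 80 mm past the step; axes as the stand.
- plate: Loose square white porcelain spot plate, 120 to 200 g, 10 mm thick. Rim slab 90 x 90 x 6 mm, nine wells in its top; under it a foot 74 x 74 x 4 mm, so the rim overhangs by 8 mm all round, 4 mm above the deck. Origin: centre of the foot's underside; z out of the wells' side. Starts wells-up on the lower deck, far edge 5 to 20 mm short of the step, within 0.1 rad of square.
- spatula: Loose cranked spatula, 150 g, lying level on the bench. Origin under mid-grip, in the plane of the blade's underside; +x to the tip, z up. Black bar handle 16 mm wide (y), x -60 to 50 mm, underside at z = 22, top at 46 mm; a heel block at x -60 to -48 mm reaches down to z = 0. The neck ahead of the handle slants down to the blade (see point tip).
- grip (a point): Middle of the spatula's handle, where to grip it from above: 34 mm above the blade's underside.
- tip (a point): Where the middle of the blade tip's lower edge would be if the blade were straight, 135 mm ahead of the grip. The blade (2 mm thick, 70 mm wide, x 67 to 135 mm, square tip) is flat but bent up at x = 68 mm by an unknown 0.02 to 0.26 rad, so the true tip stands 1 to 17 mm higher: feel for the deck. It is springy there: 1 N across the tip bends it about 0.2 mm.
- tube_rack: Bystander: black rack of red-capped tubes, 55 x 115 mm, 79 mm tall; origin centre of its underside.
- amber_bottle: Bystander: amber glass bottle, 60 mm across, 115 mm tall; origin centre of its underside.
- tip_box: Bystander: blue box of yellow pipette tips, 85 x 120 mm, 63 mm tall; origin centre of its underside.
Not all that is in view belongs to the job. There is more than one size of the spatula; the job needs the smallest.

How it is judged (in metres and radians):
On the way, in this order (a step that is already met when the one before it is completed fails the run):
1. the plate is slid up against the step with the blade, still lying wells-up (far edge within 4 mm of the step) (x of plate in the frame of step above -0.049 m and angle between plate's own z axis and vertical below 0.25 rad and contact force between spatula and plate above 0.1 N).
2. the spatula has the plate tipped up on its far edge (angle between plate's own z axis and vertical between 0.6 and 1.5 rad and contact force between spatula and plate above 0.1 N).
3. the plate lies wells-down on the upper deck (angle between plate's own z axis and vertical above 3 rad and x of plate in the frame of step above 0.015 m and angular speed of plate below 0.5 rad/s), for 0.1 s.
At the end, for the whole second after the job is handed in: The plate lies flat, wells down, on the upper deck, within 4 mm of fully home against the end stop, square to it within 0.08 rad and no more than 35 mm off the middle sideways; it is at rest. The spatula lies at rest on the bench, touching neither stand nor plate (angle between plate's own z axis and vertical above 3.06 rad and x of plate in the frame of home between -0.004 and 0.004 m and y of plate in the frame of home between -0.035 and 0.035 m and angle between the x axis of plate and the x axis of stand, either way round below 0.08 rad and linear speed of plate below 0.01 m/s and linear speed of spatula below 0.02 m/s and height (world z) of spatula below 0.05 m and contact force between spatula and stand below 0.05 N and contact force between spatula and plate below 0.05 N).
It fails at once if the gripper or arm touches the plate (contact force between any of the fingers, the arm and plate above 0.3 N).
It fails at once if the spatula presses on the plate with more than 20 N (contact force between spatula and plate above 20 N).
It fails at once if the spatula presses on the stand with more than 10 N (contact force between spatula and stand above 10 N).
It fails at once if the plate falls off the stand (height (world z) of plate below 0.02 m).
It fails at once if a bystander is moved by more than 15 mm (distance of any of tube_rack, amber_bottle, tip_box from where it was at the start of the episode above 0.015 m).
It also fails if it takes over 70 s, if anything falls off the work surface, if the arm or the gripper's body presses on something with over 40 N, if the wrist force passes 120 N, or if a joint passes its speed limit or range.

## Working session

There is one attempt and no reset: what is moved stays moved. The work goes in short steps, Python scripts to look and compute and a tool call to move; the robot and the scene stay as the last step left them, time stands still between calls to the robot, and variables do not carry over. Pictures are saved under pics/ and viewed, and the job is handed in when it is done.

Besides the shell and the picture viewer there is one more tool, called after "Request:" in YAML: its name, and indented under it one key for each argument. apply_moves: Moves the arm, as the interface text tells. Its arguments: {"type":"object","properties":{"plan":{"type":"array"},"grip_force":{"type":"number"}},"required":["plan"]}

```bash
ls; mkdir -p pics; cat > h.py <<'E'
import numpy as np, cv2
from workcell import r
def snap(n,f=None):
    s=r.snapshot(n)
    if f: cv2.imwrite('pics/'+f,s['pixels'])
    return s
def ctw(s,st=None):
    if 'cam_to_world' in s: return np.array(s['cam_to_world'])
    T=np.eye(4);T[:3,:3]=np.array(st['eef_rot']);T[:3,3]=st['tool_pos']
    return T@np.array(s['tool_from_camera'])
def ray(s,uv,T):
    p=cv2.undistortPoints(np.array(uv,float).reshape(-1,1,2),np.array(s['K'],float),np.array(s['dist_coeffs'],float))[:,0]
    d=np.c_[p[:,0],-p[:,1],-np.ones(len(p))]@T[:3,:3].T
    return T[:3,3],d
def onz(s,uv,z,T):
    o,d=ray(s,uv,T); return o+d*((z-o[2])/d[:,2])[:,None]
def proj(s,P,T):
    Pc=(np.array(P,float).reshape(-1,3)-T[:3,3])@T[:3,:3]
    Pc=Pc*[1,-1,-1]
    return cv2.projectPoints(Pc,np.zeros(3),np.zeros(3),np.array(s['K'],float),np.array(s['dist_coeffs'],float))[0][:,0]
E
python3 - <<'E'
from h import *
for n in ['scene','top','wrist']:
    st=r.get_state(); s=snap(n,n+'0.png'); T=ctw(s,st); print(n,T.round(3).tolist(),s['K'],s['dist_coeffs'])
print(st)
E
```

```text
pics
scene [[-0.62, -0.636, 0.459, 1.045], [0.784, -0.51, 0.354, 0.401], [0.009, 0.579, 0.815, 1.108], [0.0, 0.0, 0.0, 1.0]] [[480.04013653   0.         325.66184238]
 [  0.         480.04013653 201.7162022 ]
 [  0.           0.           1.        ]] [-0.13475086  0.          0.          0.          0.        ]
top [[-0.015, 0.991, -0.135, 0.332], [-1.0, -0.014, 0.008, -0.038], [0.006, 0.135, 0.991, 1.178], [0.0, 0.0, 0.0, 1.0]] [[374.39385216   0.         324.51803002]
 [  0.         374.39385216 199.2256224 ]
 [  0.           0.           1.        ]] [0.00437257 0.         0.         0.         0.        ]
wrist [[0.388, 0.87, 0.304, 0.321], [-0.922, 0.367, 0.128, -0.543], [-0.0, -0.33, 0.944, 0.372], [0.0, 0.0, 0.0, 1.0]] [[300.856199     0.         319.55745148]
 [  0.         300.856199   196.19054854]
 [  0.           0.           1.        ]] [-0.00382848  0.          0.          0.          0.        ]
{'t': 0.1, 'joints': array([-6.72887125e+01,  2.02592598e+01,  9.36240347e+01,  5.48900525e-04,
        6.61892855e+01, -1.38510445e-01]), 'dq': array([ 0.00773722, -0.02971703, -0.10227212,  0.0264498 , -0.04953246,
        0.01631469]), 'joint_efforts': array([ 8.11826449e-04, -6.06355047e+01, -3.42820501e+01,  6.28446799e-06,
        3.78088400e-03,  6.83422599e-06]), 'tool_pos': array([ 0.24253061, -0.57557475,  0.2416345 ]), 'eef_rot': array([[-4.80995447e-04,  3.88312793e-01, -9.21527505e-01],
       [ 1.17192196e-03, -9.21526760e-01, -3.88313091e-01],
       [-9.99999198e-01, -1.26673515e-03, -1.18221125e-05]]), 'force': array([ 0.86473187, -0.22840636, -0.02118079]), 'ft_torque': array([-0.00887212,  0.00310526, -0.04160242]), 'opening': 0.9983708220927087}
```

View pics/scene0.png

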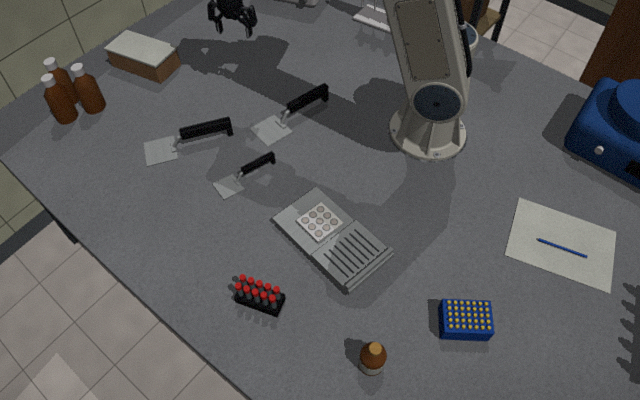

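View pics/top0.png

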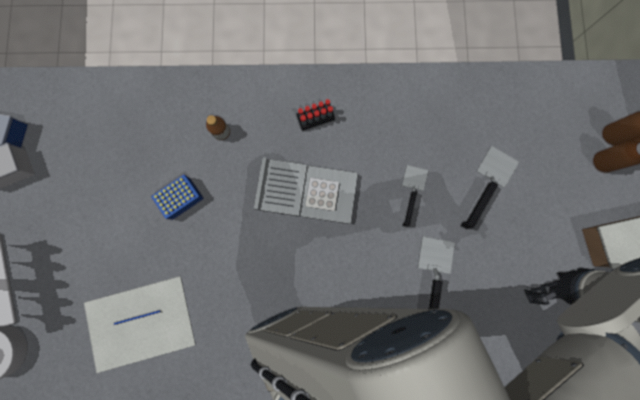

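View pics/wrist0.png

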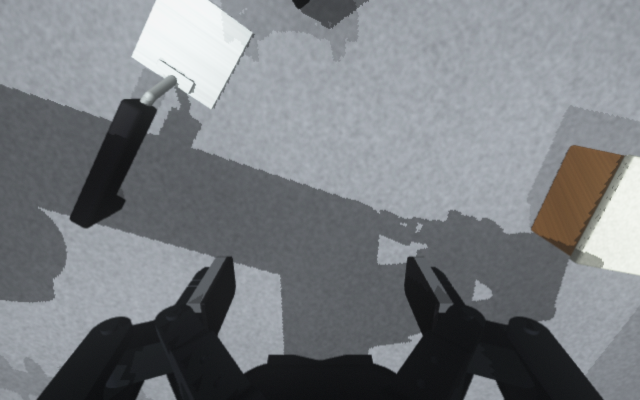

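```bash
python3 - <<'E'
import cv2
a=cv2.imread('pics/top0.png')
cv2.imwrite('pics/topA.png',cv2.resize(a[130:260,370:540],None,fx=4.5,fy=4.5,interpolation=cv2.INTER_CUBIC))
cv2.imwrite('pics/topB.png',cv2.resize(a[145:235,240:370],None,fx=6,fy=6,interpolation=cv2.INTER_CUBIC))
b=cv2.imread('pics/scene0.png')
cv2.imwrite('pics/scB.png',cv2.resize(b[140:300,200:400],None,fx=4,fy=3.7,interpolation=cv2.INTER_CUBIC))
E
```

```text
(no output)
```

View pics/topA.png

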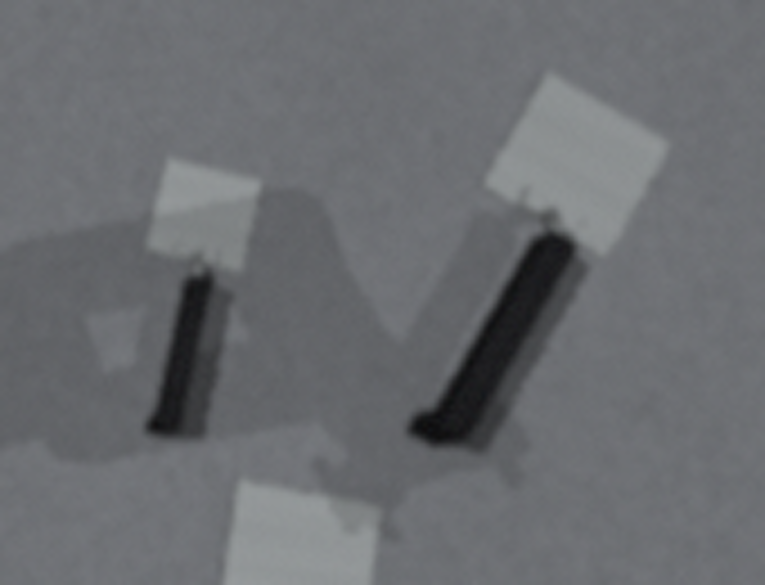

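View pics/topB.png

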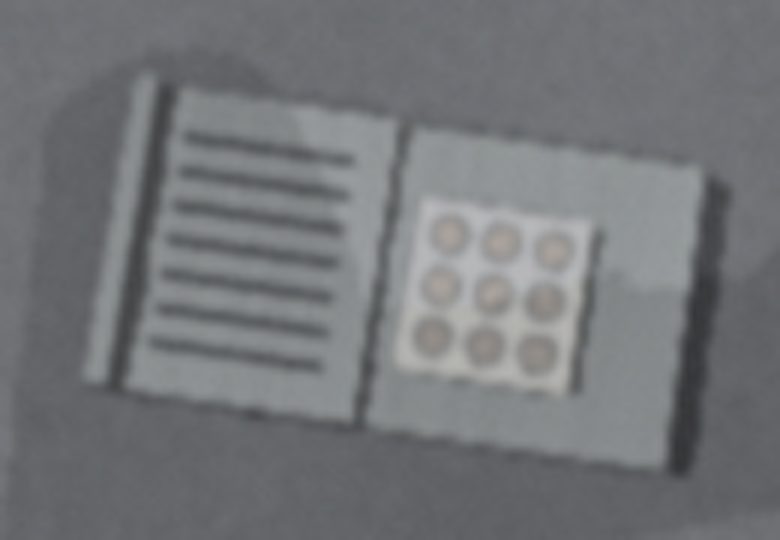

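View pics/scB.png

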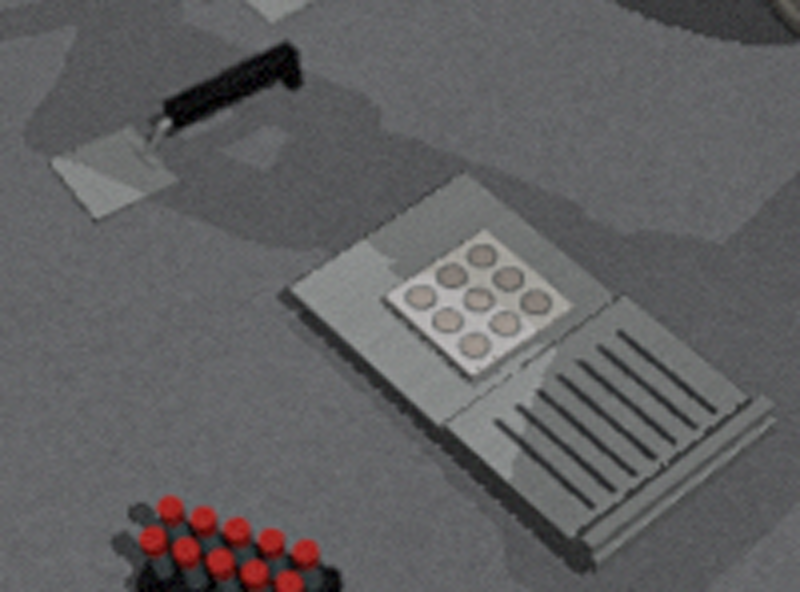

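```bash
cat > m1.py <<'E'
from h import *
s=r.snapshot('top');T=ctw(s)
c=lambda L,f,o:[((x+.5)/f-.5+o[0],(y+.5)/f-.5+o[1]) for x,y in L]
A=lambda L:c(L,4.5,(370,130)); B=lambda L:c(L,6,(240,145))
bl=onz(s,A([(167,158),(261,180),(242,271),(147,250)]),.006,T)
print('blade',bl.round(4),np.linalg.norm(np.diff(bl,axis=0),axis=1))
h=onz(s,A([(213,275),(185,280),(147,428),(182,435)]),.046,T);print('handle',h.round(4),np.linalg.norm(np.diff(h,axis=0),axis=1))
bb=onz(s,A([(548,72),(668,146),(602,256),(485,184)]),.006,T);print('B blade',np.linalg.norm(np.diff(bb,axis=0),axis=1))
p=onz(s,B([(422,196),(598,222),(572,392),(394,370)]),.04,T);print('plate',p.round(4),np.linalg.norm(np.diff(p,axis=0),axis=1),p.mean(0))
d=onz(s,B([(703,165),(667,470)]),.03,T);print('near',d.round(4),np.linalg.norm(d[0]-d[1]))
d2=onz(s,B([(402,120),(360,422)]),.04,T);print('step',d2.round(4),np.linalg.norm(d2[0]-d2[1]))
d3=onz(s,B([(137,75),(86,380)]),.055,T);print('end outer',d3.round(4),np.linalg.norm(d3[0]-d3[1]))
d4=onz(s,B([(158,78),(110,385)]),.055,T);print('stop face top',d4.round(4))
S=r.snapshot('scene');TS=ctw(S)
C=lambda L:[((x+.5)/4-.5+200,(y+.5)/3.7-.5+140) for x,y in L]
p=onz(S,C([(486,231),(573,304),(474,374),(386,298)]),.04,TS);print('plate S',p.round(4),np.linalg.norm(np.diff(p,axis=0),axis=1),p.mean(0))
d=onz(S,C([(467,175),(285,291)]),.03,TS);print('near S',d.round(4))
d=onz(S,C([(620,296),(445,425)]),.04,TS);print('step S',d.round(4))
bl=onz(S,C([(52,160),(97,219),(177,182),(128,125)]),.006,TS);print('blade S',bl.round(4),np.linalg.norm(np.diff(bl,axis=0),axis=1))
E
python3 m1.py
```

```text
blade [[ 0.5989 -0.3131  0.006 ]
 [ 0.582  -0.3793  0.006 ]
 [ 0.5167 -0.3624  0.006 ]
 [ 0.5327 -0.296   0.006 ]] [0.06828272 0.06740669 0.06832363]
handle [[ 0.508  -0.3315  0.046 ]
 [ 0.5048 -0.3122  0.046 ]
 [ 0.4045 -0.2819  0.046 ]
 [ 0.3994 -0.3053  0.046 ]] [0.01950899 0.10479344 0.02388851]
B blade [0.09866063 0.09520057 0.0952576 ]
plate [[ 0.5558 -0.0037  0.04  ]
 [ 0.5409 -0.0941  0.04  ]
 [ 0.4531 -0.0791  0.04  ]
 [ 0.4658  0.0115  0.04  ]] [0.09165645 0.08905242 0.09143006] [ 0.50390369 -0.04136647  0.04      ]
near [[ 0.5721 -0.15    0.03  ]
 [ 0.4134 -0.1273  0.03  ]] 0.16037791441340127
step [[0.596  0.0062 0.04  ]
 [0.4394 0.029  0.04  ]] 0.15822261968728624
end outer [[0.6179 0.141  0.055 ]
 [0.4612 0.1655 0.055 ]] 0.158624834954226
stop face top [[0.6162 0.1303 0.055 ]
 [0.4585 0.1535 0.055 ]]
plate S [[ 0.453  -0.0713  0.04  ]
 [ 0.467   0.0138  0.04  ]
 [ 0.5533 -0.0009  0.04  ]
 [ 0.5405 -0.0863  0.04  ]] [0.08621679 0.08757561 0.08629315] [ 0.50345155 -0.03616744  0.04      ]
near S [[ 0.415  -0.1188  0.03  ]
 [ 0.5737 -0.1478  0.03  ]]
step S [[0.442  0.0341 0.04  ]
 [0.5964 0.0102 0.04  ]]
blade S [[ 0.5782 -0.3757  0.006 ]
 [ 0.5979 -0.3088  0.006 ]
 [ 0.5366 -0.2889  0.006 ]
 [ 0.5183 -0.3571  0.006 ]] [0.06973683 0.06446993 0.07055439]
```

Three spatulas can be seen in the top view: A (412,195), B (482,200) and C (435,270). A's blade measures about 68 mm and B's about 97 mm, and C's is also clearly bigger than A's, so A fits the 70 mm description. The enlarged crop confirms this. The plate, stand and blade positions agree within about 5 mm between the two views.

Request:
apply_moves:
  plan:
    - [[0.015, 0, 0], [9.6, 0, 0], 1]
    - [[0.015, 0, 0], [9.6, 0, 0], 1]
    - [[0.015, 0, 0], [9.6, 0, 0], 1]
    - [[0.015, 0, 0], [9.5, 0, 0], 1]
    - [[0, -0.0524, -0.0222], [0, 0, 0], 1]
    - [[0, -0.0524, -0.0222], [0, 0, 0], 1]
    - [[0, -0.0524, -0.0222], [0, 0, 0], 1]
    - [[0, -0.0524, -0.0222], [0, 0, 0], 1]
    - [[0, -0.0524, -0.0222], [0, 0, 0], 1]
    - [[0, -0.0524, -0.0222], [0, 0, 0], 1]

```text
t: 1.5
tool_pos: [0.4559, -0.3069, 0.1824]
eef_rot: [[0.0, -0.267, -0.964], [-0.0, -0.964, 0.267], [-1.0, 0.0, -0.0]]
force: [1.2, -0.9, -0.3]
opening: 0.999
```

```bash
python3 - <<'E'
from h import *
st=r.get_state(); s=snap('wrist','w1.png'); T=ctw(s,st); print(st['tool_pos'],st['eef_rot'].round(3).tolist(),st['force'],st['joints'].round(1), st['t'])
E
```

```text
[ 0.45585486 -0.30692502  0.18242742] [[0.0, -0.267, -0.964], [-0.0, -0.964, 0.267], [-1.0, 0.0, -0.0]] [ 1.23560476 -0.86192572 -0.27654376] [-34.1  17.4 106.2  -0.   56.4  71.4] 1.5
```

View pics/w1.png

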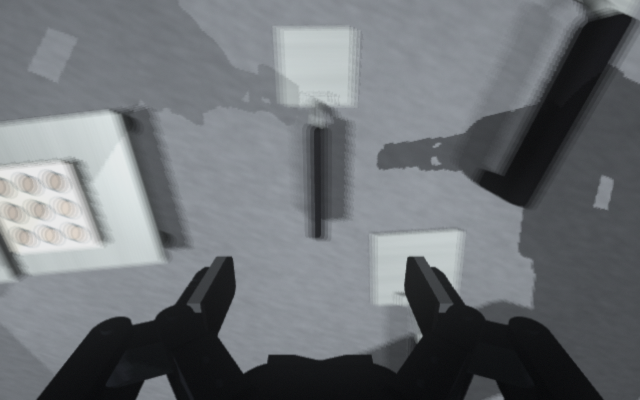

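```bash
python3 - <<'E'
from h import *
import time
for k in range(2):
    st=r.get_state(); s=snap('wrist','w2.png')
T=ctw(s,st)
im=s['pixels']; g=cv2.cvtColor(im,cv2.COLOR_BGR2GRAY)
m=(g<70).astype(np.uint8); m[255:]=0; m[:,:250]=0;m[:,370:]=0
n,l,S,c=cv2.connectedComponentsWithStats(m); print(S[1:][S[1:,4]>100])
i=1+np.argmax(S[1:,4]); ys,xs=np.where(l==i)
b=cv2.minAreaRect(np.c_[xs,ys].astype(np.float32)); bp=cv2.boxPoints(b);print(b)
P=onz(s,bp,.046,T);print(P.round(4),P.mean(0).round(4))
w=(g>190).astype(np.uint8); w[:,:250]=0;w[120:]=0;w[:,370:]=0
b2=cv2.minAreaRect(np.c_[np.where(w)[::-1]].astype(np.float32)); P2=onz(s,cv2.boxPoints(b2),.005,T);print(b2,P2.round(4),P2.mean(0))
print(st['tool_pos'],st['force'])
cv2.imwrite('pics/w2c.png',cv2.resize(im[0:260,220:420],None,fx=2.3,fy=2.3))
E
```

```text
[[ 318  129   19  113 1865]]
((327.0, 185.0), (112.0, 18.0), 90.0)
[[ 0.5098 -0.3175  0.046 ]
 [ 0.5057 -0.3326  0.046 ]
 [ 0.3999 -0.3059  0.046 ]
 [ 0.4046 -0.2887  0.046 ]] [ 0.455  -0.3112  0.046 ]
((325.9999694824219, 70.49998474121094), (73.99998474121094, 74.99998474121094), -0.0) [[ 0.5324 -0.2939  0.005 ]
 [ 0.5954 -0.3133  0.005 ]
 [ 0.5776 -0.3785  0.005 ]
 [ 0.5133 -0.3642  0.005 ]] [ 0.55465811 -0.33747362  0.005     ]
[ 0.45758221 -0.30470258  0.18240458] [-0.65814735  0.23680635  0.27976735]
```

View pics/w2c.png

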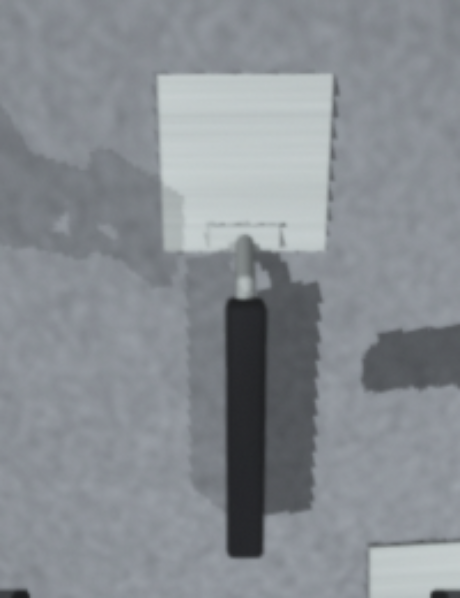

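Sharp picture: the small spatula lies upright in view, handle rows 129–242, blade above it, aligned with the tool. Going down onto the grip point.

Request:
apply_moves:
  plan:
    - [[0.03, 0.007, -0.0044], [0, 0, 0], 1]
    - [[0.04, 0, 0], [0, 0, 0], 1]
    - [[0.04, 0, 0], [0, 0, 0], 1]
    - [[0.03, 0, 0], [0, 0, 0], 1]
    - [[0.0164, 0, 0], [0, 0, 0], 1]
    - [[0, 0, 0], [0, 0, 0], 0.3]
    - [[0, 0, 0], [0, 0, 0], -1]
    - [[0, 0, 0], [0, 0, 0], -1]
    - [[0, 0, 0], [0, 0, 0], -1]
    - [[0, 0, 0], [0, 0, 0], -1]
  grip_force: 110

```text
t: 2.9
tool_pos: [0.4579, -0.3168, 0.0271]
eef_rot: [[0.001, -0.266, -0.964], [-0.001, -0.964, 0.266], [-1.0, 0.001, -0.002]]
force: [-1.3, 0.1, 7.9]
opening: 0.172
```

```bash
python3 - <<'E'
from h import *
for k in range(4):
    st=r.get_state(); s=snap('wrist','w3.png'); print(st['t'],st['tool_pos'].round(4),st['force'].round(2),st['opening'])
E
```

```text
2.9 [ 0.4579 -0.3168  0.0271] [-1.3   0.1   7.92] 0.17151253552491466
2.95 [ 0.4579 -0.3168  0.0271] [-1.08  0.7   7.26] 0.1727457007395258
3.0 [ 0.4579 -0.3168  0.0271] [-1.07  0.54  8.36] 0.16990497290371795
3.05 [ 0.4579 -0.3168  0.0271] [-1.72 -0.78  8.28] 0.1692867113212736
```

View pics/w3.png

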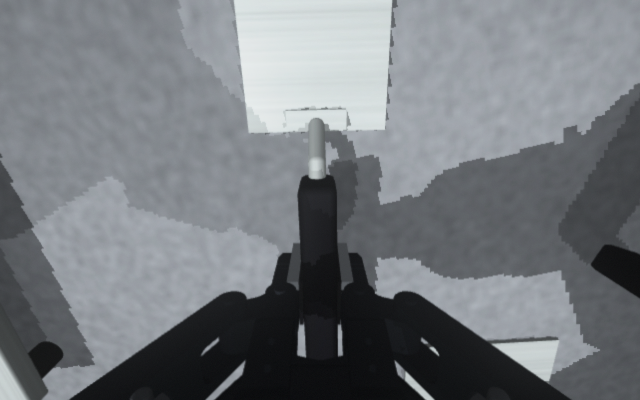

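Request:
apply_moves:
  plan:
    - [[-0.01, 0, 0], [0, 0, 0], -1]
    - [[-0.03, 0, 0], [0, 0, 0], -1]
    - [[-0.04, 0, 0], [0, 0, 0], -1]
    - [[-0.04, 0, 0], [0, 0, 0], -1]
    - [[0, 0, 0], [0, 0, 0], -1]
    - [[0, 0, 0], [0, 0, 0], -1]

```text
t: 3.85
tool_pos: [0.4568, -0.316, 0.1456]
eef_rot: [[-0.0, -0.266, -0.964], [0.0, -0.964, 0.266], [-1.0, -0.0, 0.0]]
force: [-0.1, -0.4, -1.9]
opening: 0.167
```

```bash
python3 - <<'E'
from h import *
for k in range(4):
    st=r.get_state(); s=snap('wrist','w4.png'); print(st['t'],st['tool_pos'].round(4),st['force'].round(2),st['opening'],st['ft_torque'].round(3))
s=snap('scene','s4.png')
cv2.imwrite('pics/s4c.png',cv2.resize(s['pixels'][100:240,180:340],None,fx=4.5,fy=4.5,interpolation=cv2.INTER_CUBIC))
E
```

```text
3.85 [ 0.4568 -0.316   0.1456] [-0.07 -0.38 -1.93] 0.1672043773927354 [0.003 0.079 0.011]
3.9 [ 0.4564 -0.3158  0.145 ] [-0.54 -0.14 -1.57] 0.16530877222004117 [0.022 0.012 0.039]
3.95 [ 0.4564 -0.3157  0.1447] [ 0.6   0.67 -1.56] 0.17217214200129843 [0.013 0.033 0.001]
4.0 [ 0.4564 -0.3157  0.1446] [ 0.41  0.22 -1.71] 0.16909914734437734 [-0.034  0.048 -0.041]
```

View pics/w4.png

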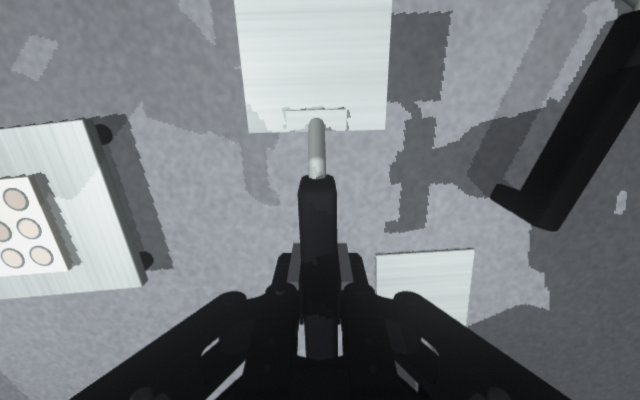

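View pics/s4c.png

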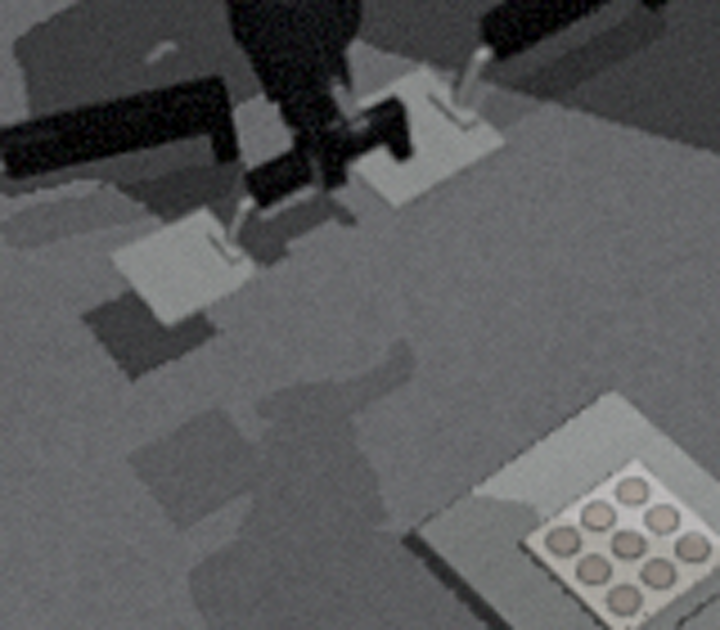

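```bash
python3 - <<'E'
from h import *
s=r.snapshot('wrist');C=np.array(s['tool_from_camera'])
def onx(uv,x):
    o,d=ray(s,uv,C); return (o+d*((x-o[0])/d[:,0])[:,None]).round(4)
print('handle front',onx([(301,178),(336,178),(318,178)],-.020))
print('blade rear',onx([(249,132),(386,130)],.026))
print('blade top edge cut',onx([(235,0),(391,0)],.026), onx([(235,0),(391,0)],.020), onx([(235,0),(391,0)],.016))
print(C[:3,3])
E
```

```text
handle front [[-0.02   -0.0072 -0.0534]
 [-0.02    0.0062 -0.0534]
 [-0.02   -0.0007 -0.0534]]
blade rear [[ 0.026  -0.0362 -0.0649]
 [ 0.026   0.034  -0.0659]]
blade top edge cut [[ 0.026  -0.0381 -0.1235]
 [ 0.026   0.0321 -0.1235]] [[ 0.02   -0.0366 -0.122 ]
 [ 0.02    0.0309 -0.122 ]] [[ 0.016  -0.0357 -0.121 ]
 [ 0.016   0.0301 -0.121 ]]
[-0.13066346 -0.00028785 -0.08459568]
```

Request:
apply_moves:
  plan:
    - [[0, 0, 0], [-9.7, 0, 0], -1]
    - [[0, 0, 0], [-9.7, 0, 0], -1]
    - [[0, 0, 0], [-9.7, 0, 0], -1]
    - [[0, 0, 0], [-9.7, 0, 0], -1]
    - [[0, 0, 0], [-9.7, 0, 0], -1]
    - [[0, 0, 0], [-9.7, 0, 0], -1]
    - [[0, 0, 0], [-9.7, 0, 0], -1]
    - [[0, 0, 0], [-9.7, 0, 0], -1]
    - [[0, 0, 0], [-9.7, 0, 0], -1]
    - [[0, 0, 0], [-9.6, 0, 0], -1]

```text
t: 5.4
tool_pos: [0.4571, -0.3162, 0.1454]
eef_rot: [[-0.001, 0.99, -0.143], [0.0, -0.143, -0.99], [-1.0, -0.001, -0.0]]
force: [-0.0, 0.2, -0.8]
opening: 0.17
```

Request:
apply_moves:
  plan:
    - [[0, 0.0023, -0.038], [0, 0, 0], -1]
    - [[0, 0.0024, -0.038], [0, 0, 0], -1]
    - [[0, 0, 0], [0, 0, 0], -1]
    - [[0, 0, 0], [0, 0, 0], -1]

```text
t: 5.9
tool_pos: [0.4733, -0.2421, 0.1457]
eef_rot: [[-0.0, 0.989, -0.148], [-0.0, -0.148, -0.989], [-1.0, -0.0, 0.0]]
force: [-0.0, -0.5, -1.8]
opening: 0.168
```

```bash
python3 - <<'E'
from h import *
for k in range(4):
    st=r.get_state(); s=snap('wrist','w5.png'); print(st['t'],st['tool_pos'].round(4),st['force'].round(2),st['joints'].round(1))
print(st['eef_rot'].round(4))
s=snap('top','t5.png')
cv2.imwrite('pics/t5c.png',cv2.resize(s['pixels'][135:245,240:420],None,fx=4.3,fy=4.3,interpolation=cv2.INTER_CUBIC))
E
```

```text
5.9 [ 0.4733 -0.2421  0.1457] [-0.02 -0.46 -1.84] [-27.2  18.7 110.   -0.   51.3 -18.7]
5.95 [ 0.4732 -0.2424  0.1457] [ 0.12  0.29 -1.36] [-27.3  18.7 110.   -0.   51.3 -18.7]
6.0 [ 0.4732 -0.2426  0.1458] [-0.2  -0.71 -0.73] [-27.3  18.7 110.   -0.   51.3 -18.7]
6.05 [ 0.4731 -0.2426  0.1458] [ 0.4  -0.67 -1.39] [-27.3  18.7 110.   -0.   51.3 -18.7]
[[-1.000e-04  9.888e-01 -1.494e-01]
 [-1.000e-04 -1.494e-01 -9.888e-01]
 [-1.000e+00 -0.000e+00  2.000e-04]]
```

View pics/w5.png

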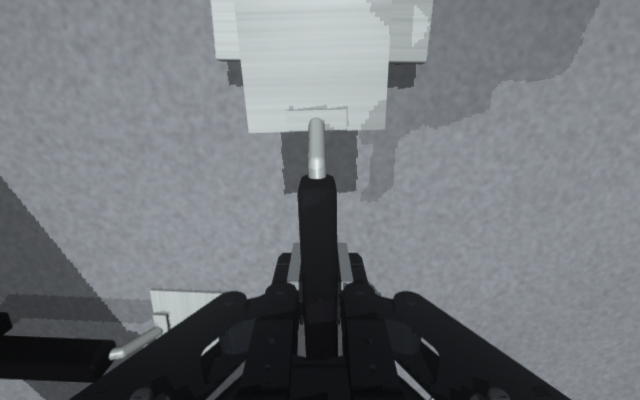

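View pics/t5c.png

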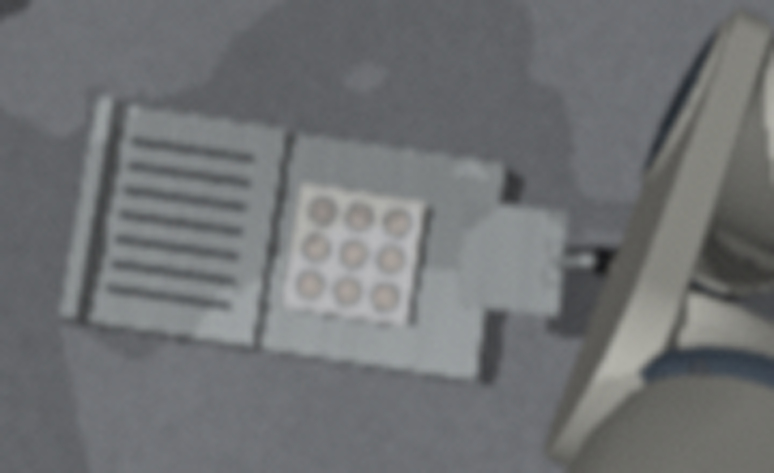

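```bash
python3 - <<'E'
from h import *
st=r.get_state();s=r.snapshot('wrist');T=ctw(s,st)
print(onz(s,[(219,60),(429,62.5)],.03,T).round(4))
s=r.snapshot('top');T=ctw(s)
f=lambda L:[((x+.5)/4.3-.5+240,(y+.5)/4.3-.5+135) for x,y in L]
print('plate',onz(s,f([(302,184),(427,202),(411,325),(284,307)]),.04,T).round(4))
print('near',onz(s,f([(502,160),(477,380)]),.03,T).round(4))
print('step',onz(s,f([(290,128),(258,345)]),.04,T).round(4))
E
```

```text
[[ 0.4141 -0.1252  0.03  ]
 [ 0.5698 -0.1506  0.03  ]]
plate [[ 0.5553 -0.0035  0.04  ]
 [ 0.5409 -0.0931  0.04  ]
 [ 0.4523 -0.0799  0.04  ]
 [ 0.4665  0.0102  0.04  ]]
near [[ 0.573  -0.1488  0.03  ]
 [ 0.4132 -0.1267  0.03  ]]
step [[0.5966 0.0048 0.04  ]
 [0.4396 0.0289 0.04  ]]
```

Request:
apply_moves:
  plan:
    - [[0.027, 0, 0], [0, 0, 0], -1]
    - [[0.026, 0, 0], [0, 0, 0], -1]
    - [[0, 0, 0], [0, -4, 0], -1]
    - [[0, 0, 0], [0, -4, 0], -1]
    - [[0, 0, 0], [0, 0, 0], -1]
    - [[0, 0, 0], [0, 0, 0], -1]

```text
t: 7.0
tool_pos: [0.4734, -0.2419, 0.093]
eef_rot: [[-0.02, 0.989, -0.147], [-0.136, -0.149, -0.979], [-0.99, 0.0, 0.138]]
force: [0.2, -0.1, -2.2]
opening: 0.168
```

```bash
python3 - <<'E'
from h import *
for k in range(4):
    st=r.get_state(); s=snap('wrist','w6.png'); print(st['t'],st['tool_pos'].round(4),st['force'].round(2),st['joints'].round(1))
print(st['eef_rot'].round(4))
s=snap('scene','s6.png')
cv2.imwrite('pics/s6c.png',cv2.resize(s['pixels'][140:300,200:400],None,fx=4,fy=3.7,interpolation=cv2.INTER_CUBIC))
E
```

```text
7.0 [ 0.4734 -0.2419  0.093 ] [ 0.21 -0.07 -2.19] [-22.4  22.6 113.5 -11.4  42.5  -5.6]
7.05 [ 0.4733 -0.2421  0.093 ] [-0.46 -0.25 -1.12] [-22.5  22.6 113.5 -11.4  42.5  -5.5]
7.1 [ 0.4732 -0.2423  0.093 ] [-0.53 -1.31 -2.03] [-22.5  22.6 113.5 -11.5  42.5  -5.5]
7.15 [ 0.4732 -0.2423  0.093 ] [ 0.34  0.69 -1.62] [-22.5  22.6 113.5 -11.5  42.5  -5.5]
[[-2.040e-02  9.888e-01 -1.480e-01]
 [-1.370e-01 -1.494e-01 -9.792e-01]
 [-9.904e-01  3.000e-04  1.385e-01]]
```

View pics/s6c.png

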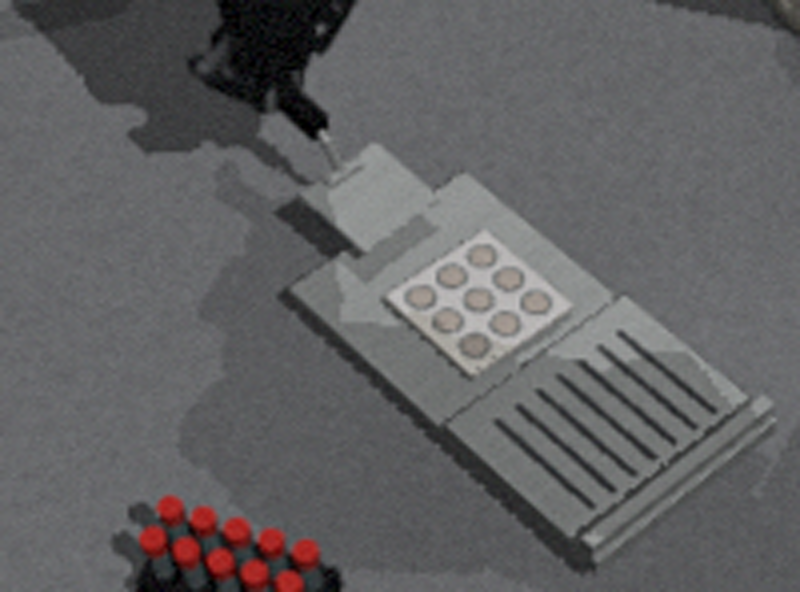

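View pics/w6.png

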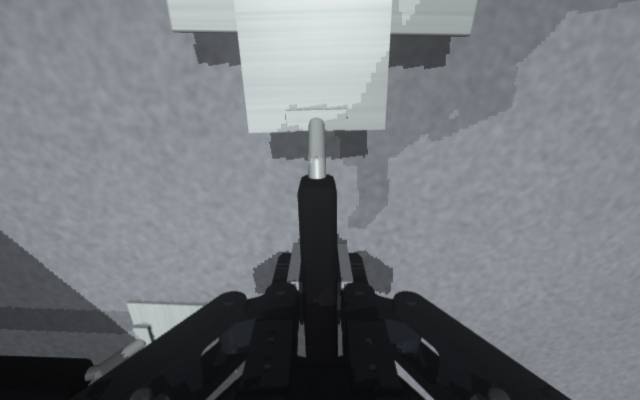

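Request:
apply_moves:
  plan:
    - [[0.008, 0, -0.0011], [0, 0, 0], -1]
    - [[0.0083, 0, -0.0012], [0, 0, 0], -1]
    - [[0, 0, 0], [0, 0, 0], -1]
    - [[0, 0, 0], [0, 0, 0], -1]

```text
t: 7.75
tool_pos: [0.4731, -0.2418, 0.0762]
eef_rot: [[-0.021, 0.989, -0.147], [-0.137, -0.149, -0.979], [-0.99, -0.0, 0.139]]
force: [0.1, -0.1, -0.6]
opening: 0.169
```

Request:
apply_moves:
  plan:
    - [[0.0005, 0, -0.0001], [0, 0, 0], -1]
    - [[0.0005, 0, -0.0001], [0, 0, 0], -1]
    - [[0, 0, 0], [0, 0, 0], -1]

```text
t: 8.12
tool_pos: [0.4732, -0.2418, 0.0755]
eef_rot: [[-0.021, 0.989, -0.147], [-0.138, -0.149, -0.979], [-0.99, 0.0, 0.139]]
force: [0.6, -0.2, -2.1]
opening: 0.168
```

Request:
apply_moves:
  plan:
    - [[0.0005, 0, -0.0001], [0, 0, 0], -1]
    - [[0.0005, 0, -0.0001], [0, 0, 0], -1]
    - [[0, 0, 0], [0, 0, 0], -1]

```text
t: 8.5
tool_pos: [0.4732, -0.2417, 0.0743]
eef_rot: [[-0.021, 0.989, -0.147], [-0.138, -0.149, -0.979], [-0.99, -0.0, 0.139]]
force: [-0.3, 0.2, -1.0]
opening: 0.17
```

Request:
apply_moves:
  plan:
    - [[0.0005, 0, -0.0001], [0, 0, 0], -1]
    - [[0.0005, 0, -0.0001], [0, 0, 0], -1]
    - [[0, 0, 0], [0, 0, 0], -1]

```text
t: 8.88
tool_pos: [0.4731, -0.2417, 0.0733]
eef_rot: [[-0.021, 0.989, -0.147], [-0.138, -0.149, -0.979], [-0.99, -0.0, 0.139]]
force: [0.8, -0.4, -1.4]
opening: 0.165
```

Request:
apply_moves:
  plan:
    - [[0.0005, 0, -0.0001], [0, 0, 0], -1]
    - [[0.0005, 0, -0.0001], [0, 0, 0], -1]
    - [[0, 0, 0], [0, 0, 0], -1]

```text
t: 9.25
tool_pos: [0.4732, -0.2416, 0.0723]
eef_rot: [[-0.021, 0.989, -0.147], [-0.138, -0.149, -0.979], [-0.99, -0.0, 0.139]]
force: [0.8, 0.9, -1.3]
opening: 0.166
```

Request:
apply_moves:
  plan:
    - [[0.0005, 0, -0.0001], [0, 0, 0], -1]
    - [[0.0005, 0, -0.0001], [0, 0, 0], -1]
    - [[0, 0, 0], [0, 0, 0], -1]

```text
t: 9.62
tool_pos: [0.4733, -0.2417, 0.0714]
eef_rot: [[-0.021, 0.989, -0.147], [-0.138, -0.149, -0.979], [-0.99, 0.0, 0.139]]
force: [-0.4, -1.0, 0.1]
opening: 0.164
```

```bash
cat > f.py <<'E'
from h import *
import sys
n=int(sys.argv[1]) if len(sys.argv)>1 else 4
F=[];Q=[]
for k in range(n):
    st=r.get_state();F.append(st['force']);Q.append(st['ft_torque']);s=snap('wrist','wf.png')
print(st['t'],st['tool_pos'].round(4),'F',np.mean(F,0).round(2),'tq',np.mean(Q,0).round(3))
R=st['eef_rot'];u=-R[:,2];print('head',np.degrees(np.arctan2(u[1],u[0])).round(2),'pitch',np.degrees(np.arcsin(u[2])).round(2))
S=np.array([.5169,.0207]);a=np.radians(81.3);ex=np.array([np.cos(a),np.sin(a)]);ey=np.array([-ex[1],ex[0]])
for b in (.0,.05,.1):
    tl=st['tool_pos']+R@np.array([.027-67e-3*np.sin(b),0,-.068-.067*np.cos(b)])
    d=tl[:2]-S;print('bend',b,'tip stand x,y,z',(d@ex).round(4),(d@ey).round(4),tl[2].round(4))
E
python3 f.py
```

```text
9.775 [ 0.4733 -0.2416  0.0714] F [-0.2  -1.01  0.26] tq [ 0.045 -0.003  0.023]
head 81.45 pitch -8.0
bend 0.0 tip stand x,y,z -0.136 0.0038 0.0259
bend 0.05 tip stand x,y,z -0.1356 0.0038 0.0292
bend 0.1 tip stand x,y,z -0.1354 0.0038 0.0326
```

Request:
apply_moves:
  plan:
    - [[0.0005, 0, -0.0001], [0, 0, 0], -1]
    - [[0, 0, 0], [0, 0, 0], -1]
    - [[0, 0, 0], [0, 0, 0], -1]

```text
t: 10.2
tool_pos: [0.4733, -0.2416, 0.0709]
eef_rot: [[-0.021, 0.989, -0.147], [-0.138, -0.149, -0.979], [-0.99, 0.0, 0.139]]
force: [-1.2, -1.6, 1.9]
opening: 0.17
```

```bash
python3 f.py
```

```text
10.35 [ 0.4733 -0.2416  0.0709] F [-0.77 -1.38  1.39] tq [ 0.044 -0.006  0.022]
head 81.44 pitch -8.0
bend 0.0 tip stand x,y,z -0.1359 0.0038 0.0253
bend 0.05 tip stand x,y,z -0.1356 0.0038 0.0287
bend 0.1 tip stand x,y,z -0.1353 0.0038 0.032
```

Request:
apply_moves:
  plan:
    - [[-0.0011, 0, 0.00015], [0, 0, 0], -1]
    - [[-0.00116, 0, -0.00825], [0, 0, 0], -1]
    - [[-0.00116, 0, -0.00825], [0, 0, 0], -1]
    - [[-0.00116, 0, -0.00825], [0, 0, 0], -1]
    - [[0, 0, 0], [0, 0, 0], -1]
    - [[0, 0, 0], [0, 0, 0], -1]

```text
t: 11.15
tool_pos: [0.4769, -0.2166, 0.0719]
eef_rot: [[-0.021, 0.989, -0.147], [-0.138, -0.148, -0.979], [-0.99, -0.0, 0.139]]
force: [0.1, 0.6, -0.8]
opening: 0.17
```

```bash
python3 f.py; python3 - <<'E'
from h import *
s=snap('scene','s7.png')
cv2.imwrite('pics/s7c.png',cv2.resize(s['pixels'][160:260,240:360],None,fx=6,fy=5.8,interpolation=cv2.INTER_CUBIC))
E
```

```text
11.3 [ 0.4769 -0.2169  0.0719] F [ 0.11  0.42 -1.08] tq [ 0.168 -0.043 -0.005]
head 81.44 pitch -8.0
bend 0.0 tip stand x,y,z -0.111 0.0039 0.0264
bend 0.05 tip stand x,y,z -0.1106 0.0039 0.0297
bend 0.1 tip stand x,y,z -0.1104 0.0039 0.033
```

View pics/s7c.png

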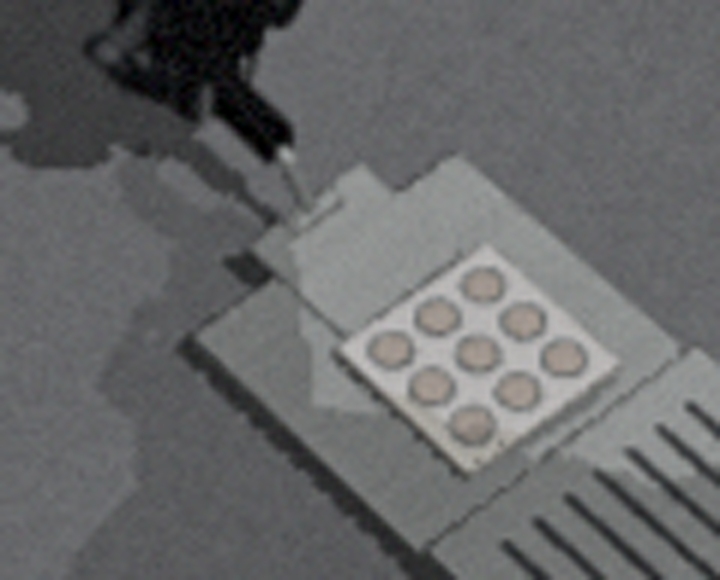

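View pics/wf.png

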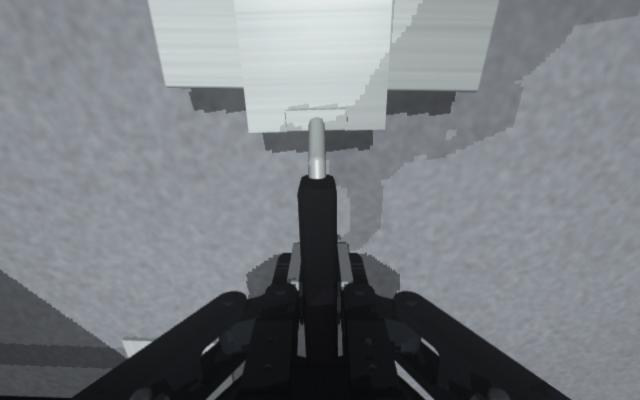

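Request:
apply_moves:
  plan:
    - [[-0.0003, 0, -0.002], [0, 0, 0], -1]
    - [[-0.0003, 0, -0.002], [0, 0, 0], -1]
    - [[-0.0003, 0, -0.002], [0, 0, 0], -1]
    - [[-0.0002, 0, -0.002], [0, 0, 0], -1]
    - [[0, 0, 0], [0, 0, 0], -1]

```text
t: 12.02
tool_pos: [0.4782, -0.2086, 0.0719]
eef_rot: [[-0.021, 0.989, -0.147], [-0.138, -0.149, -0.979], [-0.99, 0.0, 0.139]]
force: [0.1, 0.0, -1.5]
opening: 0.172
```

```bash
python3 f.py; python3 - <<'E'
from h import *
s=snap('scene','s8.png')
cv2.imwrite('pics/s8c.png',cv2.resize(s['pixels'][160:260,240:360],None,fx=6,fy=5.8,interpolation=cv2.INTER_CUBIC))
E
```

```text
12.175 [ 0.4782 -0.2088  0.0719] F [ 0.1   0.11 -0.82] tq [ 0.154 -0.034  0.024]
head 81.45 pitch -7.99
bend 0.0 tip stand x,y,z -0.1027 0.0039 0.0264
bend 0.05 tip stand x,y,z -0.1024 0.0039 0.0297
bend 0.1 tip stand x,y,z -0.1021 0.0039 0.0331
```

View pics/s8c.png

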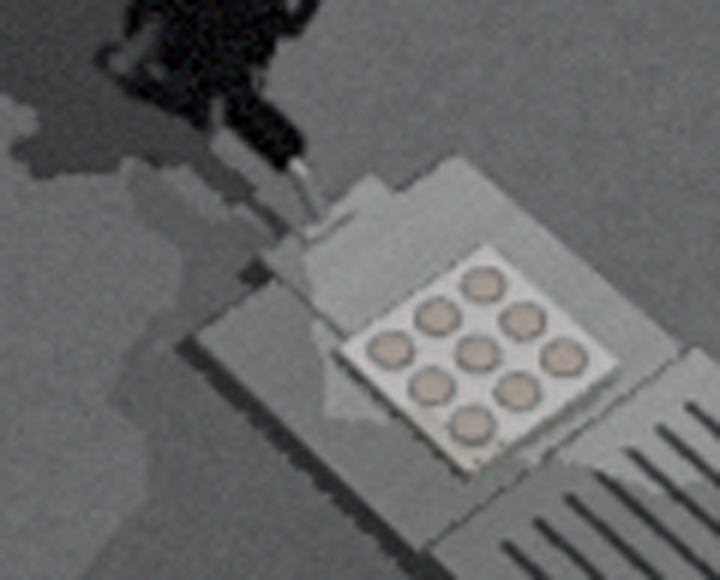

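Request:
apply_moves:
  plan:
    - [[-0.0003, 0, -0.002], [0, 0, 0], -1]
    - [[-0.0003, 0, -0.002], [0, 0, 0], -1]
    - [[-0.0003, 0, -0.002], [0, 0, 0], -1]
    - [[-0.0002, 0, -0.002], [0, 0, 0], -1]
    - [[-0.0003, 0, -0.002], [0, 0, 0], -1]

```text
t: 12.9
tool_pos: [0.4797, -0.1988, 0.0719]
eef_rot: [[-0.021, 0.989, -0.147], [-0.138, -0.149, -0.979], [-0.99, 0.0, 0.139]]
force: [-0.5, -1.7, -1.0]
opening: 0.169
```

```bash
python3 f.py; python3 - <<'E'
from h import *
s=snap('scene','s9.png')
cv2.imwrite('pics/s9c.png',cv2.resize(s['pixels'][160:260,240:360],None,fx=6,fy=5.8,interpolation=cv2.INTER_CUBIC))
E
```

```text
13.05 [ 0.4797 -0.1987  0.0719] F [ 0.15 -0.42 -0.97] tq [ 0.031 -0.069 -0.038]
head 81.46 pitch -7.99
bend 0.0 tip stand x,y,z -0.0925 0.0039 0.0264
bend 0.05 tip stand x,y,z -0.0921 0.0039 0.0297
bend 0.1 tip stand x,y,z -0.0919 0.0039 0.0331
```

View pics/s9c.png

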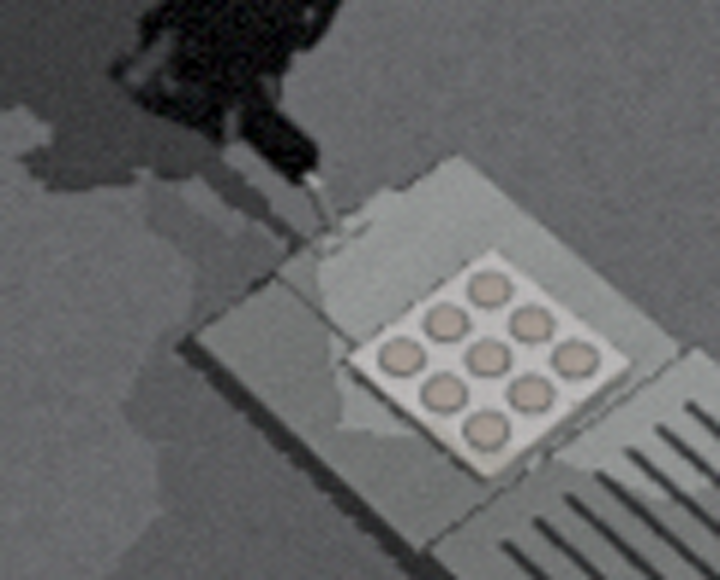

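Request:
apply_moves:
  plan:
    - [[-0.0002, 0, -0.0015], [0, 0, 0], -1]
    - [[-0.0002, 0, -0.0015], [0, 0, 0], -1]
    - [[-0.0002, 0, -0.0015], [0, 0, 0], -1]
    - [[-0.0002, 0, -0.0015], [0, 0, 0], -1]

```text
t: 13.65
tool_pos: [0.4806, -0.1928, 0.0719]
eef_rot: [[-0.021, 0.989, -0.147], [-0.138, -0.149, -0.979], [-0.99, 0.0, 0.139]]
force: [-0.0, -1.7, 0.9]
opening: 0.169
```

```bash
python3 f.py; python3 - <<'E'
from h import *
s=snap('scene','s10.png')
cv2.imwrite('pics/s10c.png',cv2.resize(s['pixels'][160:260,240:360],None,fx=6,fy=5.8,interpolation=cv2.INTER_CUBIC))
E
```

```text
13.8 [ 0.4806 -0.1927  0.0718] F [ 0.23 -0.96 -0.32] tq [ 0.006 -0.051  0.012]
head 81.45 pitch -7.99
bend 0.0 tip stand x,y,z -0.0865 0.004 0.0263
bend 0.05 tip stand x,y,z -0.0861 0.004 0.0297
bend 0.1 tip stand x,y,z -0.0859 0.004 0.033
```

View pics/s10c.png

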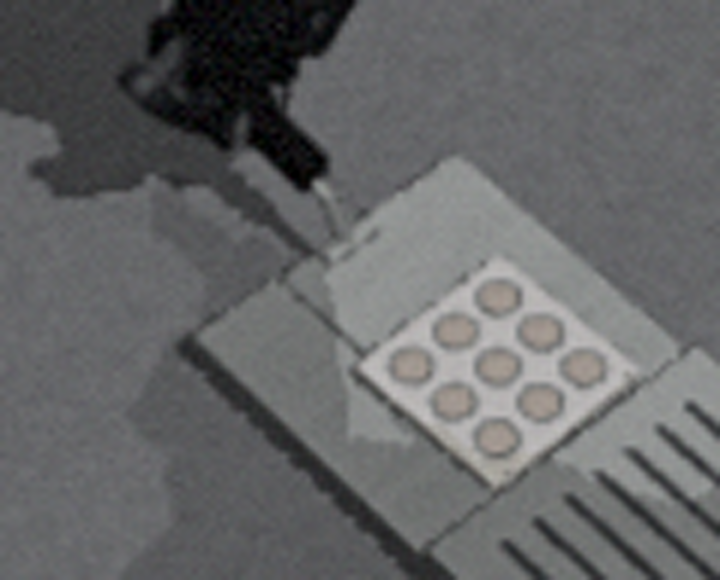

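Request:
apply_moves:
  plan:
    - [[-0.0002, 0, -0.001], [0, 0, 0], -1]
    - [[-0.0001, 0, -0.001], [0, 0, 0], -1]
    - [[0, 0, 0], [0, 0, 0], -1]

```text
t: 14.28
tool_pos: [0.4808, -0.1908, 0.0719]
eef_rot: [[-0.021, 0.989, -0.147], [-0.138, -0.149, -0.979], [-0.99, -0.0, 0.139]]
force: [-1.1, -1.2, -0.3]
opening: 0.168
```

```bash
python3 f.py
```

```text
14.425 [ 0.4808 -0.1908  0.0719] F [-0.35 -0.87 -0.02] tq [-0.018 -0.018 -0.006]
head 81.45 pitch -8.0
bend 0.0 tip stand x,y,z -0.0846 0.004 0.0264
bend 0.05 tip stand x,y,z -0.0842 0.004 0.0297
bend 0.1 tip stand x,y,z -0.084 0.004 0.033
```

Request:
apply_moves:
  plan:
    - [[-0.0001, 0, -0.0005], [0, 0, 0], -1]
    - [[-0.0001, 0, -0.0005], [0, 0, 0], -1]
    - [[0, 0, 0], [0, 0, 0], -1]

```text
t: 14.85
tool_pos: [0.481, -0.1898, 0.0719]
eef_rot: [[-0.021, 0.989, -0.147], [-0.138, -0.149, -0.979], [-0.99, -0.0, 0.139]]
force: [0.2, -1.2, -0.4]
opening: 0.165
```

```bash
python3 f.py
```

```text
15.0 [ 0.481  -0.1898  0.0719] F [-0.63 -1.25 -0.09] tq [-0.082  0.016 -0.   ]
head 81.45 pitch -8.0
bend 0.0 tip stand x,y,z -0.0836 0.004 0.0264
bend 0.05 tip stand x,y,z -0.0832 0.004 0.0297
bend 0.1 tip stand x,y,z -0.083 0.004 0.0331
```

Request:
apply_moves:
  plan:
    - [[-0.0001, 0, -0.0005], [0, 0, 0], -1]
    - [[-0.0001, 0, -0.0005], [0, 0, 0], -1]
    - [[0, 0, 0], [0, 0, 0], -1]

```text
t: 15.42
tool_pos: [0.4811, -0.1892, 0.0721]
eef_rot: [[-0.021, 0.989, -0.147], [-0.138, -0.148, -0.979], [-0.99, -0.0, 0.14]]
force: [-2.0, -5.2, 0.7]
opening: 0.167
```

```bash
python3 f.py;  python3 - <<'E'
from h import *
s=snap('scene','s11.png')
cv2.imwrite('pics/s11c.png',cv2.resize(s['pixels'][160:260,240:360],None,fx=6,fy=5.8,interpolation=cv2.INTER_CUBIC))
E
```

```text
15.575 [ 0.481  -0.1892  0.0721] F [-1.39 -5.19  0.2 ] tq [-0.776  0.207  0.023]
head 81.46 pitch -8.03
bend 0.0 tip stand x,y,z -0.083 0.0041 0.0265
bend 0.05 tip stand x,y,z -0.0826 0.0041 0.0298
bend 0.1 tip stand x,y,z -0.0824 0.0041 0.0332
```

View pics/s11c.png

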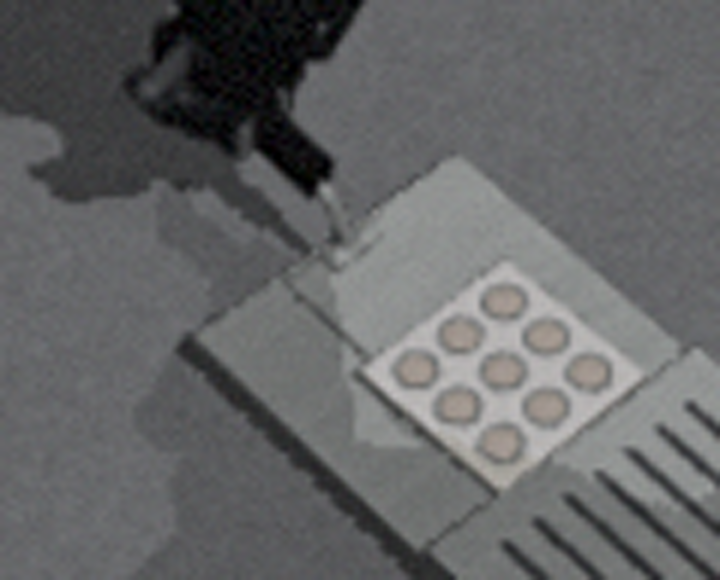

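```bash
cat > path.py <<'E'
import numpy as np
def pos(th,u=83.5,v=4):
    t=np.radians(th);c,s=np.cos(t),np.sin(t)
    V=np.array([[0,4],[0,10],[8,0],[82,0],[90,4],[90,10]],float)
    X=-V[:,0]*c+V[:,1]*s; Z=V[:,0]*s+V[:,1]*c
    z0=-Z.min(); x0=-(10*s)
    if th>90: # well face through step corner (0,10)
        # point (w,10) with z=10
        w=(10-z0-10*c)/s; x0=-(-w*c+10*s)
    return np.array([x0-u*c+v*s, z0+u*s+v*c])
def tiplow(th,b=4.6,u=83.5):
    b=np.radians(b); return pos(th,u)-2*np.array([np.sin(b),np.cos(b)])
if __name__=='__main__':
    prev=None
    for th in [5,8,12,17,22,27,33,39,45,51,57,63,69,75,81,87,90,93,96,99,102,105]:
        p=tiplow(th)-np.array([-82,0]); 
        d=p-(prev if prev is not None else 0); prev=p
        # forward f -> tool(-.139f, -.990f); up h -> (-.990h,+.139h)
        print(th,p.round(1),'step',d.round(2),'tool x,z',(-.139*d[0]-.990*d[1]).round(1),(-.990*d[0]+.139*d[1]).round(1))
E
python3 path.py
```

```text
5 [-1.9  8.6] step [-1.87  8.57] tool x,z -8.2 3.0
8 [-1.7 12.5] step [0.18 3.9 ] tool x,z -3.9 0.4
12 [-1.1 17.6] step [0.6  5.14] tool x,z -5.2 0.1
17 [ 0.2 23.9] step [1.32 6.29] tool x,z -6.4 -0.4
22 [ 2.2 30. ] step [1.94 6.09] tool x,z -6.3 -1.1
27 [ 4.7 35.9] step [2.54 5.92] tool x,z -6.2 -1.7
33 [ 8.5 43.5] step [3.83 7.57] tool x,z -8.0 -2.7
39 [13.2 50.6] step [4.63 7.07] tool x,z -7.6 -3.6
45 [18.6 57. ] step [5.38 6.5 ] tool x,z -7.2 -4.4
51 [24.6 62.9] step [6.07 5.85] tool x,z -6.6 -5.2
57 [31.3 68. ] step [6.7  5.14] tool x,z -6.0 -5.9
63 [38.6 72.4] step [7.26 4.37] tool x,z -5.3 -6.6
69 [46.3 76. ] step [7.73 3.55] tool x,z -4.6 -7.2
75 [54.4 78.7] step [8.12 2.7 ] tool x,z -3.8 -7.7
81 [62.9 80.5] step [8.42 1.82] tool x,z -3.0 -8.1
87 [71.5 81.4] step [8.63 0.91] tool x,z -2.1 -8.4
90 [75.8 81.5] step [4.36 0.11] tool x,z -0.7 -4.3
93 [79.7 81.7] step [3.85 0.2 ] tool x,z -0.7 -3.8
96 [83.5 81.7] step [ 3.86 -0.03] tool x,z -0.5 -3.8
99 [87.4 81.4] step [ 3.84 -0.26] tool x,z -0.3 -3.8
102 [91.2 80.9] step [ 3.81 -0.49] tool x,z -0.0 -3.8
105 [95.  80.2] step [ 3.77 -0.72] tool x,z 0.2 -3.8
```

Request:
apply_moves:
  plan:
    - [[-0.0021, 0, 0.0015], [0, 0, 0], -1]
    - [[-0.003, 0, 0.001], [0, 0, 0], -1]
    - [[-0.0031, 0, 0.0005], [0, 0, 0], -1]
    - [[-0.0039, 0, 0.0004], [0, 0, 0], -1]
    - [[-0.0052, 0, 0.0001], [0, 0, 0], -1]
    - [[0, 0, 0], [0, 0, 0], -1]

```text
t: 16.42
tool_pos: [0.4813, -0.1899, 0.0901]
eef_rot: [[-0.02, 0.989, -0.147], [-0.138, -0.149, -0.979], [-0.99, 0.001, 0.139]]
force: [0.3, 0.1, -2.0]
opening: 0.17
```

```bash
python3 f.py;  python3 - <<'E'
from h import *
s=snap('scene','s12.png')
cv2.imwrite('pics/s12c.png',cv2.resize(s['pixels'][160:260,240:360],None,fx=6,fy=5.8,interpolation=cv2.INTER_CUBIC))
E
```

```text
16.575 [ 0.4809 -0.1899  0.0896] F [-0.43 -0.16 -2.35] tq [-0.032  0.017 -0.001]
head 81.45 pitch -8.0
bend 0.0 tip stand x,y,z -0.0837 0.004 0.0441
bend 0.05 tip stand x,y,z -0.0833 0.004 0.0474
bend 0.1 tip stand x,y,z -0.0831 0.004 0.0507
```

View pics/s12c.png

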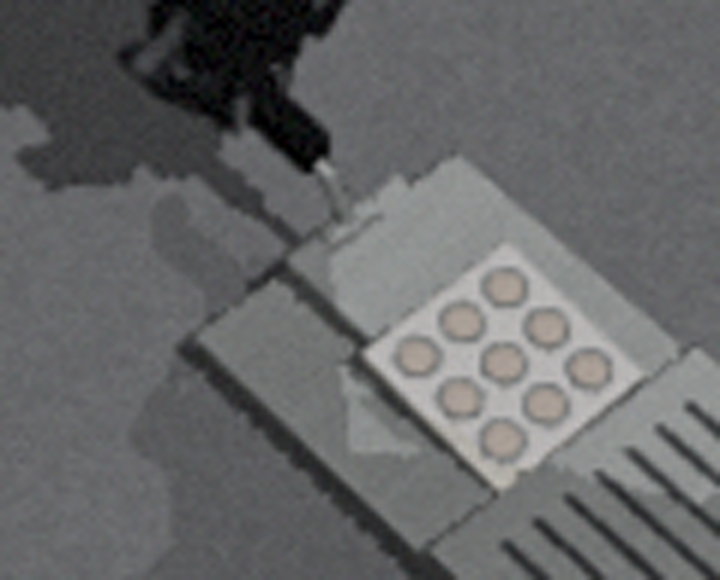

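The plate is tipping up on its far edge (near rim raised, about 12°). Continuing along the arc.

Request:
apply_moves:
  plan:
    - [[-0.0064, 0, -0.0004], [0, 0, 0], -1]
    - [[-0.0063, 0, -0.0011], [0, 0, 0], -1]
    - [[-0.0062, 0, -0.0017], [0, 0, 0], -1]
    - [[-0.008, 0, -0.0027], [0, 0, 0], -1]
    - [[0, 0, 0], [0, 0, 0], -1]

```text
t: 17.3
tool_pos: [0.4829, -0.1803, 0.1162]
eef_rot: [[-0.019, 0.989, -0.147], [-0.138, -0.148, -0.979], [-0.99, 0.001, 0.139]]
force: [-0.8, -0.6, -1.4]
opening: 0.168
```

```bash
python3 f.py;  python3 - <<'E'
from h import *
s=snap('scene','s13.png')
cv2.imwrite('pics/s13c.png',cv2.resize(s['pixels'][150:260,240:360],None,fx=6,fy=5.4,interpolation=cv2.INTER_CUBIC))
E
```

```text
17.45 [ 0.4824 -0.1804  0.1154] F [-0.46 -0.08 -1.95] tq [-0.095 -0.014 -0.028]
head 81.45 pitch -8.0
bend 0.0 tip stand x,y,z -0.0741 0.004 0.0699
bend 0.05 tip stand x,y,z -0.0737 0.004 0.0732
bend 0.1 tip stand x,y,z -0.0735 0.004 0.0766
```

View pics/s13c.png

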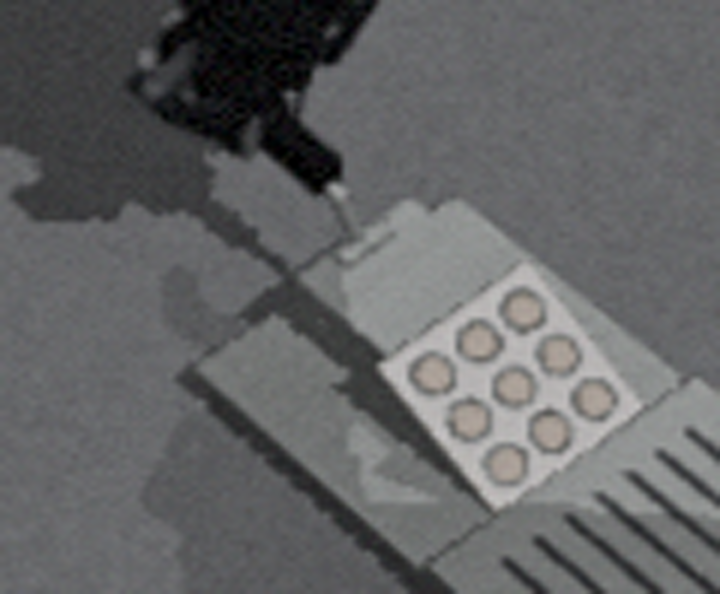

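Request:
apply_moves:
  plan:
    - [[-0.0076, 0, -0.0036], [0, 0, 0], -1]
    - [[-0.0072, 0, -0.0044], [0, 0, 0], -1]
    - [[-0.0066, 0, -0.0052], [0, 0, 0], -1]
    - [[-0.006, 0, -0.0059], [0, 0, 0], -1]
    - [[-0.0053, 0, -0.0066], [0, 0, 0], -1]
    - [[0, 0, 0], [0, 0, 0], -1]

```text
t: 18.3
tool_pos: [0.4873, -0.1502, 0.1447]
eef_rot: [[-0.02, 0.989, -0.147], [-0.138, -0.148, -0.979], [-0.99, 0.001, 0.139]]
force: [-1.1, -1.3, -1.0]
opening: 0.169
```

```bash
python3 f.py;  python3 - <<'E'
from h import *
s=snap('scene','s14.png')
cv2.imwrite('pics/s14c.png',cv2.resize(s['pixels'][150:260,240:360],None,fx=6,fy=5.4,interpolation=cv2.INTER_CUBIC))
E
```

```text
18.45 [ 0.487  -0.1508  0.1442] F [-0.52 -0.98 -0.41] tq [-0.026 -0.055 -0.058]
head 81.45 pitch -8.0
bend 0.0 tip stand x,y,z -0.0441 0.0039 0.0987
bend 0.05 tip stand x,y,z -0.0437 0.0039 0.102
bend 0.1 tip stand x,y,z -0.0435 0.0039 0.1054
```

View pics/s14c.png

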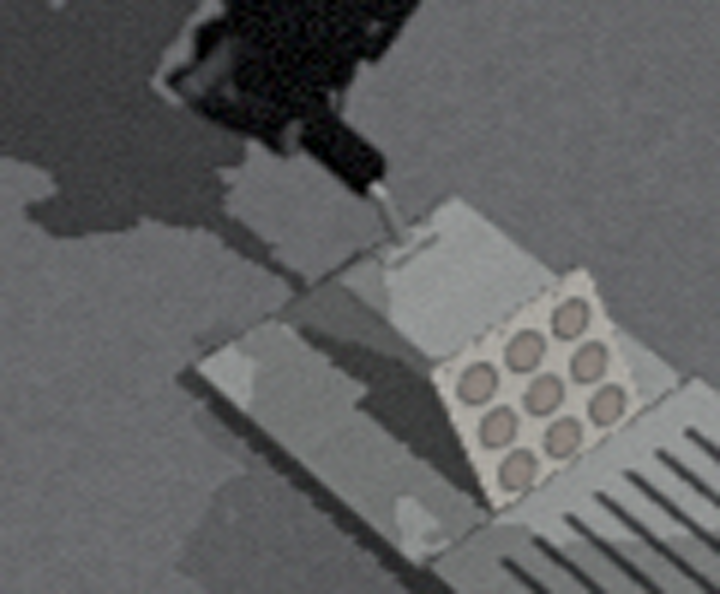

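Request:
apply_moves:
  plan:
    - [[-0.0046, 0, -0.0072], [0, 0, 0], -1]
    - [[-0.0038, 0, -0.0077], [0, 0, 0], -1]
    - [[-0.003, 0, -0.0081], [0, 0, 0], -1]
    - [[-0.0011, 0, -0.0042], [0, 0, 0], -1]
    - [[-0.001, 0, -0.0042], [0, 0, 0], -1]
    - [[0, 0, 0], [0, 0, 0], -1]

```text
t: 19.3
tool_pos: [0.4919, -0.1178, 0.1532]
eef_rot: [[-0.021, 0.989, -0.147], [-0.138, -0.148, -0.979], [-0.99, 0.0, 0.139]]
force: [-0.8, 0.5, 0.2]
opening: 0.167
```

```bash
python3 f.py;  python3 - <<'E'
from h import *
s=snap('scene','s15.png')
cv2.imwrite('pics/s15c.png',cv2.resize(s['pixels'][150:260,240:360],None,fx=6,fy=5.4,interpolation=cv2.INTER_CUBIC))
E
```

```text
19.45 [ 0.4918 -0.1182  0.1532] F [-0.32 -0.04  0.38] tq [ 0.193 -0.092  0.01 ]
head 81.45 pitch -8.0
bend 0.0 tip stand x,y,z -0.0112 0.0042 0.1077
bend 0.05 tip stand x,y,z -0.0108 0.0042 0.111
bend 0.1 tip stand x,y,z -0.0106 0.0042 0.1144
```

View pics/s15c.png

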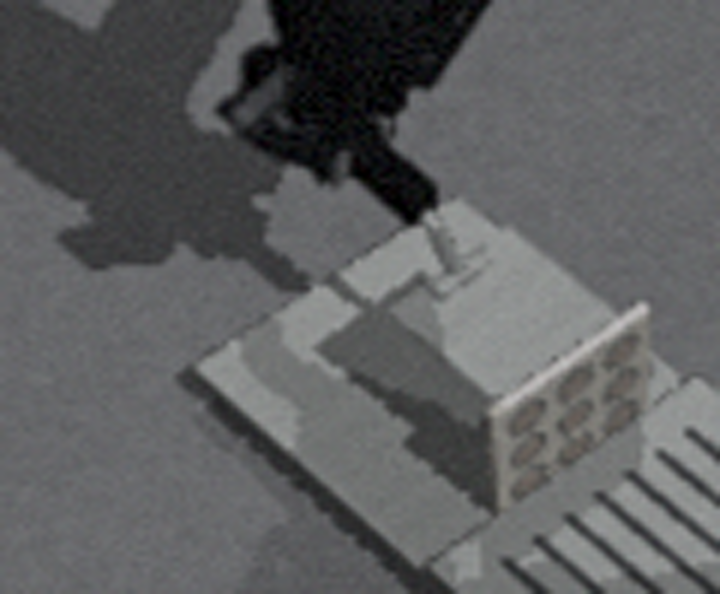

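Request:
apply_moves:
  plan:
    - [[-0.0006, 0, -0.003], [0, 0, 0], -1]
    - [[-0.0005, 0, -0.003], [0, 0, 0], -1]
    - [[-0.0005, 0, -0.003], [0, 0, 0], -1]
    - [[-0.0004, 0, -0.003], [0, 0, 0], -1]
    - [[-0.0003, 0, -0.002], [0, 0, 0], -1]
    - [[0, 0, 0], [0, 0, 0], -1]
    - [[0, 0, 0], [0, 0, 0], -1]

```text
t: 20.42
tool_pos: [0.4939, -0.1041, 0.1536]
eef_rot: [[-0.021, 0.989, -0.147], [-0.138, -0.149, -0.979], [-0.99, 0.0, 0.139]]
force: [0.1, 0.8, 0.2]
opening: 0.168
```

```bash
python3 f.py;  python3 - <<'E'
from h import *
s=snap('scene','s16.png')
cv2.imwrite('pics/s16c.png',cv2.resize(s['pixels'][150:300,240:410],None,fx=4.5,fy=4,interpolation=cv2.INTER_CUBIC))
E
```

```text
20.575 [ 0.4939 -0.1042  0.1536] F [0.26 0.13 0.35] tq [ 0.233 -0.074 -0.044]
head 81.44 pitch -8.0
bend 0.0 tip stand x,y,z 0.003 0.0042 0.1081
bend 0.05 tip stand x,y,z 0.0034 0.0042 0.1114
bend 0.1 tip stand x,y,z 0.0036 0.0042 0.1147
```

View pics/s16c.png

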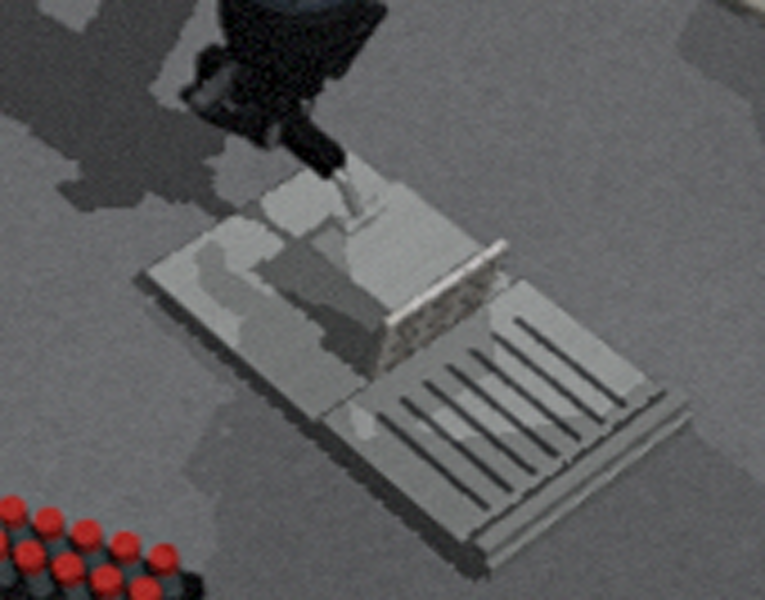

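Request:
apply_moves:
  plan:
    - [[0, 0, -0.003], [0, 0, 0], -1]
    - [[0, 0, -0.003], [0, 0, 0], -1]
    - [[0, 0, -0.003], [0, 0, 0], -1]
    - [[0, 0, 0], [0, 0, 0], -1]

```text
t: 21.18
tool_pos: [0.4953, -0.095, 0.1523]
eef_rot: [[-0.021, 0.989, -0.147], [-0.138, -0.148, -0.979], [-0.99, 0.0, 0.139]]
force: [0.4, -0.9, 0.6]
opening: 0.168
```

```bash
python3 f.py;  python3 - <<'E'
from h import *
s=snap('scene','s17.png')
cv2.imwrite('pics/s17c.png',cv2.resize(s['pixels'][150:300,240:410],None,fx=4.5,fy=4,interpolation=cv2.INTER_CUBIC))
E
```

```text
21.325 [ 0.4952 -0.0953  0.1523] F [ 0.44 -0.1   0.27] tq [ 0.338 -0.135 -0.062]
head 81.45 pitch -8.0
bend 0.0 tip stand x,y,z 0.012 0.0042 0.1068
bend 0.05 tip stand x,y,z 0.0124 0.0042 0.1101
bend 0.1 tip stand x,y,z 0.0126 0.0042 0.1135
```

View pics/s17c.png

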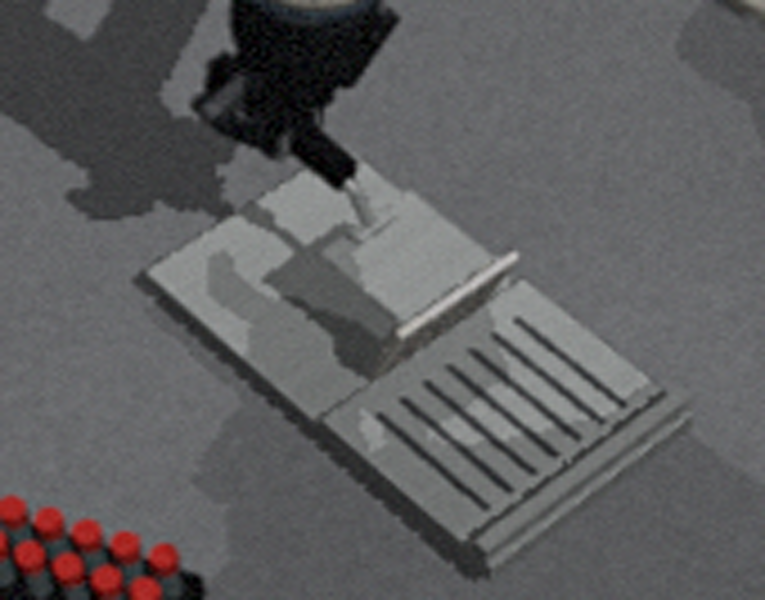

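```bash
python3 f.py;  python3 - <<'E'
from h import *
s=snap('scene','s18.png')
cv2.imwrite('pics/s18c.png',cv2.resize(s['pixels'][150:300,240:410],None,fx=4.5,fy=4,interpolation=cv2.INTER_CUBIC))
s=snap('wrist','w18.png')
s=snap('top','t18.png')
cv2.imwrite('pics/t18c.png',cv2.resize(s['pixels'][135:245,240:420],None,fx=4.3,fy=4.3,interpolation=cv2.INTER_CUBIC))
E
```

```text
21.575 [ 0.4952 -0.0954  0.1523] F [-0.    0.33  0.76] tq [ 0.37  -0.131 -0.041]
head 81.44 pitch -8.0
bend 0.0 tip stand x,y,z 0.0119 0.0042 0.1068
bend 0.05 tip stand x,y,z 0.0123 0.0042 0.1101
bend 0.1 tip stand x,y,z 0.0125 0.0042 0.1135
```

View pics/s18c.png

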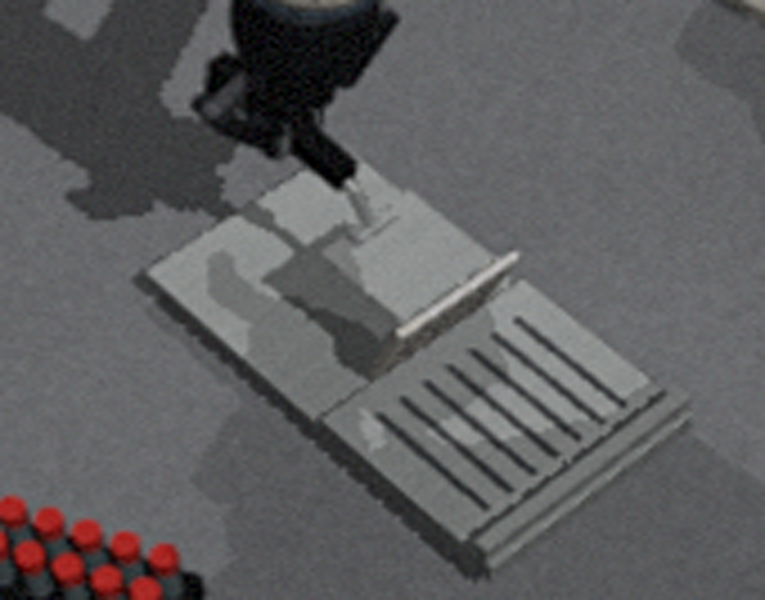

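View pics/t18c.png

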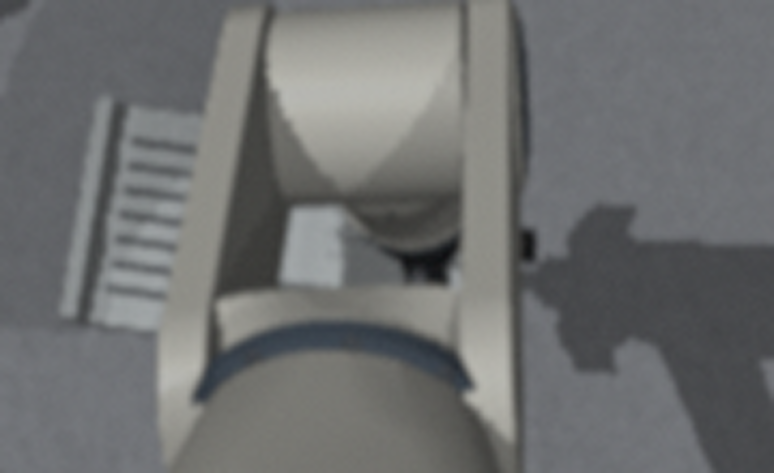

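View pics/w18.png

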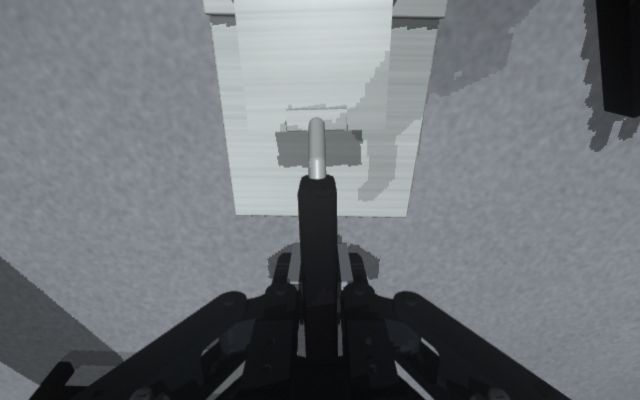

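The plate is past vertical but static, and the wrist carries about 2 N upward. The tip is pressing down on the foot ledge and clamping it. I'll raise the tip slightly and push on.

Request:
apply_moves:
  plan:
    - [[-0.0015, 0, -0.001], [0, 0, 0], -1]
    - [[-0.0015, 0, -0.001], [0, 0, 0], -1]
    - [[0, 0, 0], [0, 0, 0], -1]
    - [[0, 0, 0], [0, 0, 0], -1]

```text
t: 22.28
tool_pos: [0.4954, -0.0929, 0.1549]
eef_rot: [[-0.021, 0.989, -0.147], [-0.138, -0.149, -0.979], [-0.99, -0.0, 0.139]]
force: [0.0, -0.2, -2.2]
opening: 0.169
```

```bash
python3 f.py;  python3 - <<'E'
from h import *
s=snap('scene','s19.png')
cv2.imwrite('pics/s19c.png',cv2.resize(s['pixels'][150:300,240:410],None,fx=4.5,fy=4,interpolation=cv2.INTER_CUBIC))
E
```

```text
22.425 [ 0.4955 -0.093   0.1549] F [ 0.    0.13 -1.3 ] tq [ 0.085 -0.023 -0.   ]
head 81.45 pitch -8.0
bend 0.0 tip stand x,y,z 0.0143 0.0043 0.1094
bend 0.05 tip stand x,y,z 0.0147 0.0043 0.1127
bend 0.1 tip stand x,y,z 0.0149 0.0043 0.1161
```

View pics/s19c.png

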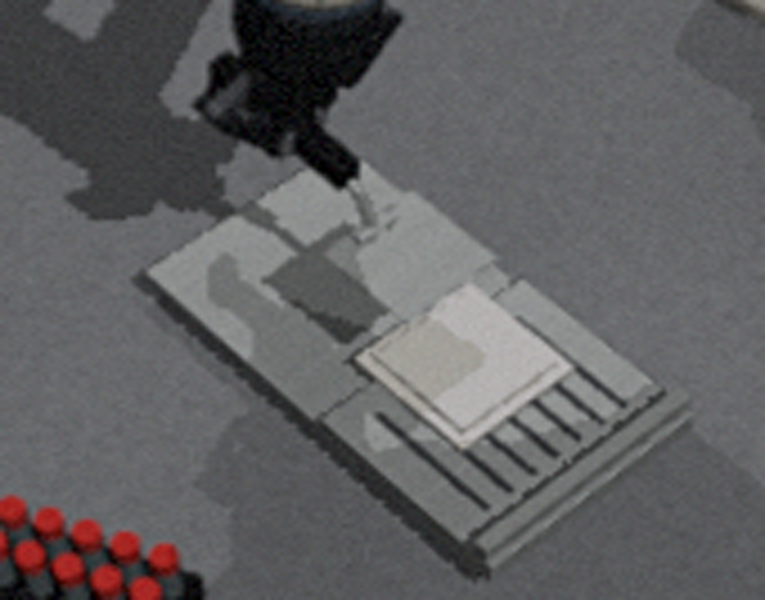

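Request:
apply_moves:
  plan:
    - [[0.0021, 0, 0.015], [0, 0, 0], -1]
    - [[0.0021, 0, 0.015], [0, 0, 0], -1]
    - [[0.0021, 0, 0.0146], [0, 0, 0], -1]
    - [[0.022, 0, -0.003], [0, 0, 0], -1]
    - [[0.022, 0, -0.003], [0, 0, 0], -1]
    - [[0.018, 0, -0.003], [0, 0, 0], -1]
    - [[0, 0, 0], [0, 0, 0], -1]
    - [[0, 0, 0], [0, 0, 0], -1]

```text
t: 23.52
tool_pos: [0.4892, -0.1378, 0.0929]
eef_rot: [[-0.02, 0.989, -0.148], [-0.138, -0.149, -0.979], [-0.99, 0.001, 0.139]]
force: [0.8, 1.3, -2.1]
opening: 0.165
```

```bash
python3 f.py;  python3 - <<'E'
from h import *
s=snap('scene','s20.png');T=ctw(s)
cv2.imwrite('pics/s20c.png',cv2.resize(s['pixels'][180:300,260:400],None,fx=5.5,fy=4.9,interpolation=cv2.INTER_CUBIC))
S=np.array([.5169,.0207]);a=np.radians(81.3);ex=np.array([np.cos(a),np.sin(a)]);ey=np.array([-ex[1],ex[0]])
im=s['pixels'];hsv=cv2.cvtColor(im,cv2.COLOR_BGR2HSV).astype(int)
P=[(468,283),(577,365),(464,447),(355,360)]
uv=[((x+.5)/4.5-.5+240,(y+.5)/4-.5+150) for x,y in P]
W=onz(s,uv,.046,T)[:,:2]; Q=np.c_[(W-S)@ex,(W-S)@ey]; print(Q.round(4),Q.mean(0))
def ang(a,b): return np.degrees(np.arctan2(b[1]-a[1],b[0]-a[0])).round(2)
print(ang(Q[0],Q[1]),ang(Q[3],Q[2]),ang(Q[3],Q[0])-90,ang(Q[2],Q[1])-90)
E
```

```text
23.675 [ 0.4895 -0.1374  0.0931] F [ 0.3   0.37 -1.53] tq [ 0.054 -0.002 -0.016]
head 81.43 pitch -8.0
bend 0.0 tip stand x,y,z -0.0306 0.0035 0.0476
bend 0.05 tip stand x,y,z -0.0302 0.0035 0.0509
bend 0.1 tip stand x,y,z -0.03 0.0035 0.0543
[[-0.0136  0.05  ]
 [ 0.0738  0.0519]
 [ 0.0727 -0.037 ]
 [-0.015  -0.0388]] [0.02947881 0.00652561]
1.28 1.16 -0.8599999999999994 -0.7099999999999937
```

View pics/s20c.png

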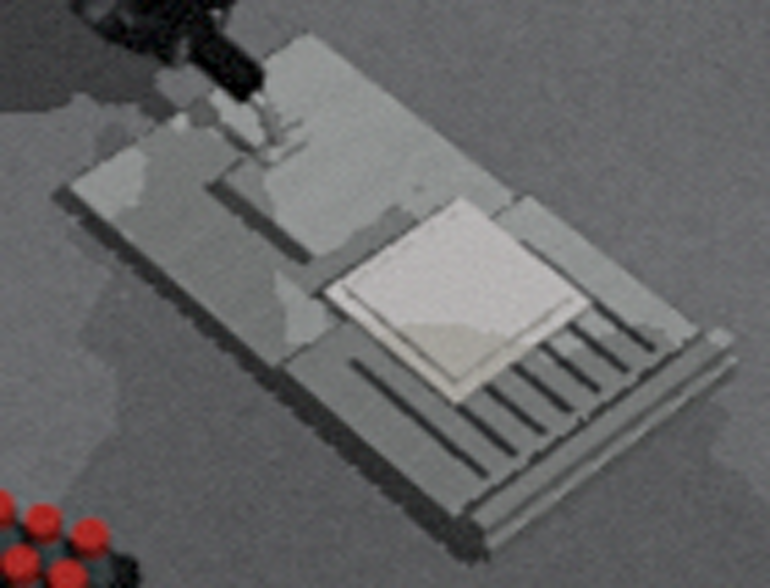

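View pics/wf.png

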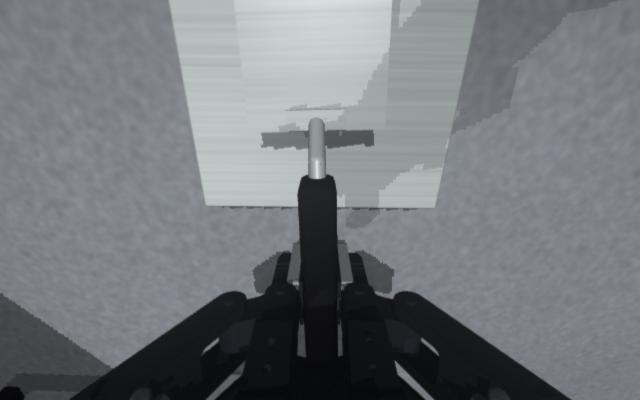

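Request:
apply_moves:
  plan:
    - [[0.005, 0, -0.0007], [0, 0, 0], -1]
    - [[0.0049, 0, -0.0007], [0, 0, 0], -1]
    - [[-0.0007, 0, -0.005], [0, 0, 0], -1]
    - [[-0.0007, 0, -0.005], [0, 0, 0], -1]
    - [[-0.0007, 0, -0.005], [0, 0, 0], -1]
    - [[-0.0006, 0, -0.004], [0, 0, 0], -1]
    - [[-0.0006, 0, -0.004], [0, 0, 0], -1]
    - [[0, 0, 0], [0, 0, 0], -1]

```text
t: 24.78
tool_pos: [0.4924, -0.1139, 0.0824]
eef_rot: [[-0.021, 0.989, -0.147], [-0.138, -0.148, -0.979], [-0.99, 0.0, 0.139]]
force: [0.6, -1.2, -1.4]
opening: 0.172
```

```bash
python3 f.py;  python3 - <<'E'
from h import *
s=snap('scene','s21.png');T=ctw(s)
cv2.imwrite('pics/s21c.png',cv2.resize(s['pixels'][180:300,260:400],None,fx=5.5,fy=4.9,interpolation=cv2.INTER_CUBIC))
E
```

```text
24.925 [ 0.4924 -0.1142  0.0824] F [ 0.25 -0.67 -1.52] tq [ 0.077 -0.026 -0.01 ]
head 81.45 pitch -8.0
bend 0.0 tip stand x,y,z -0.0072 0.0042 0.0369
bend 0.05 tip stand x,y,z -0.0068 0.0042 0.0402
bend 0.1 tip stand x,y,z -0.0066 0.0042 0.0435
```

View pics/s21c.png

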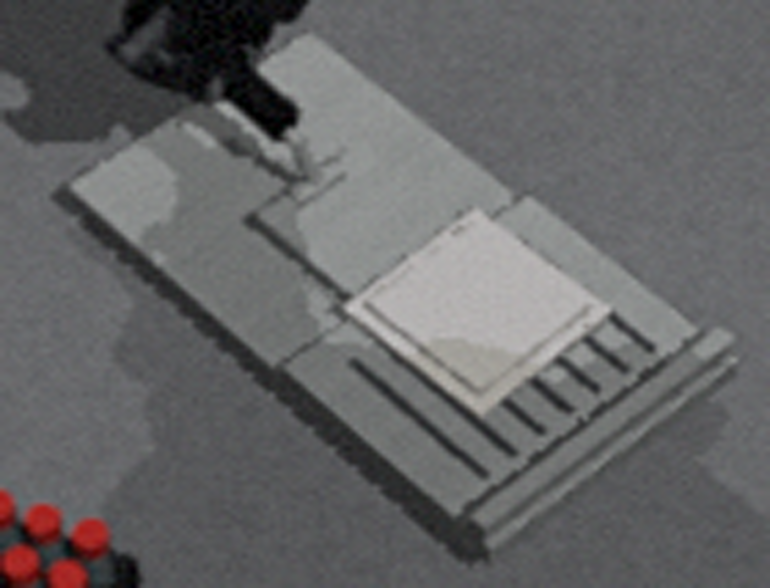

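Request:
apply_moves:
  plan:
    - [[-0.0015, 0, -0.004], [0, 0, 0], -1]
    - [[-0.0006, 0, -0.004], [0, 0, 0], -1]
    - [[-0.0006, 0, -0.004], [0, 0, 0], -1]
    - [[-0.0006, 0, -0.004], [0, 0, 0], -1]
    - [[-0.0005, 0, -0.004], [0, 0, 0], -1]
    - [[-0.0006, 0, -0.004], [0, 0, 0], -1]
    - [[-0.0005, 0, -0.004], [0, 0, 0], -1]
    - [[-0.0006, 0, -0.004], [0, 0, 0], -1]
    - [[0, 0, 0], [0, 0, 0], -1]

```text
t: 26.15
tool_pos: [0.4973, -0.0818, 0.0834]
eef_rot: [[-0.021, 0.989, -0.147], [-0.137, -0.148, -0.979], [-0.99, 0.0, 0.139]]
force: [-0.9, -0.6, -2.0]
opening: 0.168
```

```bash
python3 f.py;  python3 - <<'E'
from h import *
s=snap('scene','s22.png');T=ctw(s)
cv2.imwrite('pics/s22c.png',cv2.resize(s['pixels'][180:300,260:400],None,fx=5.5,fy=4.9,interpolation=cv2.INTER_CUBIC))
E
```

```text
26.3 [ 0.4972 -0.0821  0.0834] F [-0.09 -0.02 -1.59] tq [ 0.065 -0.006  0.011]
head 81.45 pitch -8.0
bend 0.0 tip stand x,y,z 0.0253 0.0042 0.0379
bend 0.05 tip stand x,y,z 0.0257 0.0042 0.0412
bend 0.1 tip stand x,y,z 0.0259 0.0042 0.0446
```

View pics/s22c.png

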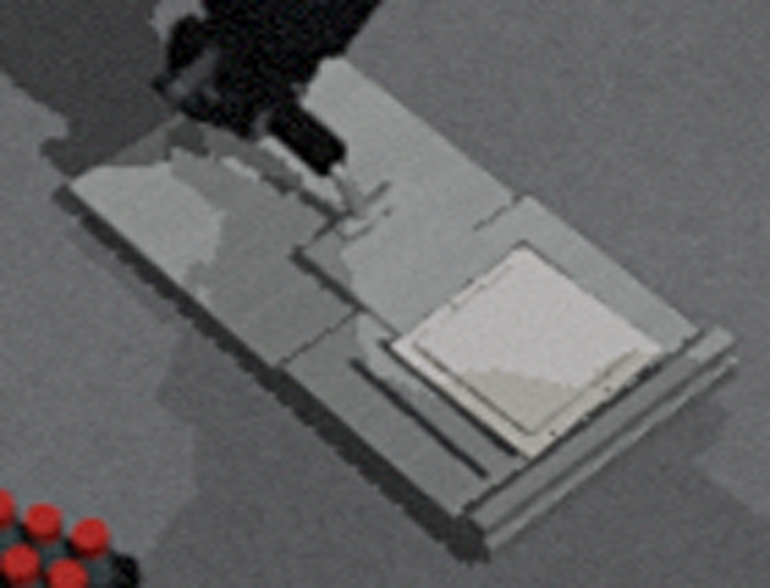

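Request:
apply_moves:
  plan:
    - [[-0.0003, 0, -0.002], [0, 0, 0], -1]
    - [[-0.0003, 0, -0.002], [0, 0, 0], -1]
    - [[-0.0003, 0, -0.002], [0, 0, 0], -1]
    - [[-0.0001, 0, -0.001], [0, 0, 0], -1]
    - [[0, 0, 0], [0, 0, 0], -1]

```text
t: 27.02
tool_pos: [0.4983, -0.075, 0.0834]
eef_rot: [[-0.021, 0.989, -0.147], [-0.138, -0.149, -0.979], [-0.99, 0.0, 0.139]]
force: [0.1, 0.9, -0.9]
opening: 0.168
```

```bash
python3 f.py
```

```text
27.175 [ 0.4982 -0.0751  0.0834] F [-0.23  0.13 -1.24] tq [0.056 0.003 0.002]
head 81.45 pitch -7.99
bend 0.0 tip stand x,y,z 0.0324 0.0043 0.0379
bend 0.05 tip stand x,y,z 0.0328 0.0043 0.0412
bend 0.1 tip stand x,y,z 0.033 0.0043 0.0446
```

Request:
apply_moves:
  plan:
    - [[-0.0001, 0, -0.0005], [0, 0, 0], -1]
    - [[-0.0001, 0, -0.0005], [0, 0, 0], -1]
    - [[0, 0, 0], [0, 0, 0], -1]

```text
t: 27.6
tool_pos: [0.4983, -0.0741, 0.0834]
eef_rot: [[-0.021, 0.989, -0.147], [-0.138, -0.149, -0.979], [-0.99, -0.0, 0.139]]
force: [1.1, -1.7, -1.1]
opening: 0.169
```

```bash
python3 f.py
```

```text
27.75 [ 0.4984 -0.0741  0.0835] F [-0.08 -1.18 -1.52] tq [-0.117  0.023  0.009]
head 81.45 pitch -8.0
bend 0.0 tip stand x,y,z 0.0334 0.0043 0.0379
bend 0.05 tip stand x,y,z 0.0338 0.0043 0.0413
bend 0.1 tip stand x,y,z 0.034 0.0043 0.0446
```

Request:
apply_moves:
  plan:
    - [[-0.0001, 0, -0.0005], [0, 0, 0], -1]
    - [[0, 0, -0.0003], [0, 0, 0], -1]
    - [[0, 0, 0], [0, 0, 0], -1]

```text
t: 28.18
tool_pos: [0.4984, -0.0735, 0.0835]
eef_rot: [[-0.021, 0.989, -0.147], [-0.138, -0.149, -0.979], [-0.99, -0.0, 0.139]]
force: [-0.7, -3.4, -0.4]
opening: 0.168
```

```bash
python3 f.py
```

```text
28.325 [ 0.4984 -0.0735  0.0834] F [-0.58 -3.56 -0.5 ] tq [-0.523  0.153  0.016]
head 81.45 pitch -8.01
bend 0.0 tip stand x,y,z 0.034 0.0044 0.0379
bend 0.05 tip stand x,y,z 0.0344 0.0044 0.0412
bend 0.1 tip stand x,y,z 0.0346 0.0044 0.0446
```

Request:
apply_moves:
  plan:
    - [[-0.0001, 0, -0.0004], [0, 0, 0], -1]
    - [[0, 0, 0], [0, 0, 0], -1]
    - [[0, 0, 0], [0, 0, 0], -1]

```text
t: 28.75
tool_pos: [0.4984, -0.0732, 0.0835]
eef_rot: [[-0.021, 0.989, -0.147], [-0.138, -0.148, -0.979], [-0.99, -0.0, 0.14]]
force: [-2.5, -5.6, -0.3]
opening: 0.168
```

```bash
python3 f.py;  python3 - <<'E'
from h import *
s=snap('scene','s23.png');T=ctw(s)
cv2.imwrite('pics/s23c.png',cv2.resize(s['pixels'][180:300,260:400],None,fx=5.5,fy=4.9,interpolation=cv2.INTER_CUBIC))
E
```

```text
28.9 [ 0.4984 -0.0732  0.0835] F [-1.4  -5.7   0.24] tq [-0.926  0.24   0.015]
head 81.46 pitch -8.03
bend 0.0 tip stand x,y,z 0.0342 0.0045 0.0379
bend 0.05 tip stand x,y,z 0.0346 0.0045 0.0412
bend 0.1 tip stand x,y,z 0.0349 0.0045 0.0446
```

View pics/s23c.png

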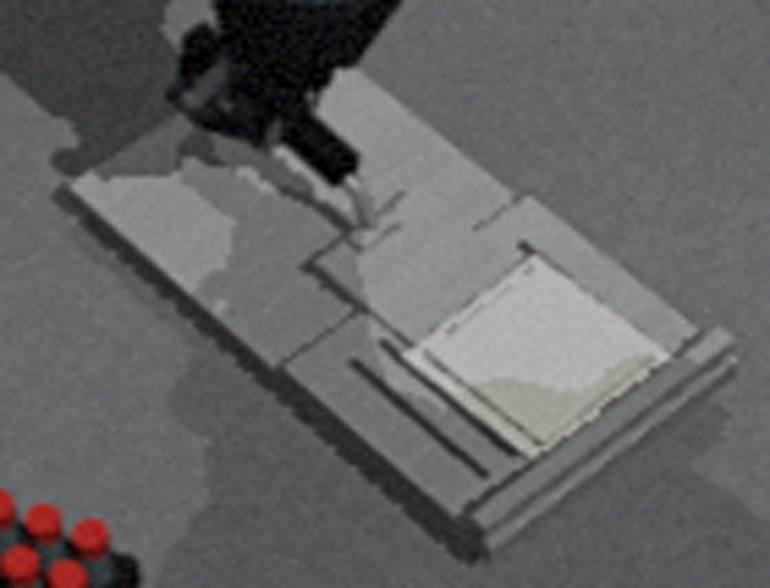

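Request:
apply_moves:
  plan:
    - [[0.0007, 0, 0.005], [0, 0, 0], -1]
    - [[0.0014, 0, 0.01], [0, 0, 0], -1]
    - [[-0.02, 0, 0.003], [0, 0, 0], -1]
    - [[-0.02, 0, 0.003], [0, 0, 0], -1]
    - [[0.0057, 0, 0.0404], [0, 0, 0], -1]
    - [[0.0057, 0, 0.0404], [0, 0, 0], -1]
    - [[0.0057, 0, 0.0404], [0, 0, 0], -1]
    - [[0.0057, 0, 0.0404], [0, 0, 0], -1]
    - [[0.0057, 0, 0.0404], [0, 0, 0], -1]
    - [[0.0057, 0, 0.0404], [0, 0, 0], -1]

```text
t: 30.25
tool_pos: [0.4593, -0.332, 0.1238]
eef_rot: [[-0.02, 0.989, -0.148], [-0.138, -0.149, -0.979], [-0.99, 0.0, 0.139]]
force: [0.5, 0.3, -1.8]
opening: 0.169
```

Request:
apply_moves:
  plan:
    - [[0, 0, 0], [0, 4, 0], -1]
    - [[0, 0, 0], [0, 4, 0], -1]
    - [[0, 0, 0], [0, 0, 0], -1]
    - [[0, 0, 0], [0, 0, 0], -1]

```text
t: 30.75
tool_pos: [0.4595, -0.3304, 0.1236]
eef_rot: [[-0.001, 0.989, -0.149], [-0.001, -0.149, -0.989], [-1.0, -0.0, 0.001]]
force: [0.4, 0.1, -1.3]
opening: 0.176
```

```bash
python3 f.py;  python3 - <<'E'
from h import *
s=snap('scene','s24.png')
cv2.imwrite('pics/s24c.png',cv2.resize(s['pixels'][180:300,260:400],None,fx=5.5,fy=4.9,interpolation=cv2.INTER_CUBIC))
s=snap('top','t24.png')
E
```

```text
30.9 [ 0.4599 -0.3298  0.1238] F [-0.09 -0.05 -1.38] tq [-0.047  0.013 -0.002]
head 81.5 pitch -0.04
bend 0.0 tip stand x,y,z -0.2201 0.0038 0.0967
bend 0.05 tip stand x,y,z -0.2202 0.0038 0.1
bend 0.1 tip stand x,y,z -0.2205 0.0038 0.1034
```

View pics/s24.png

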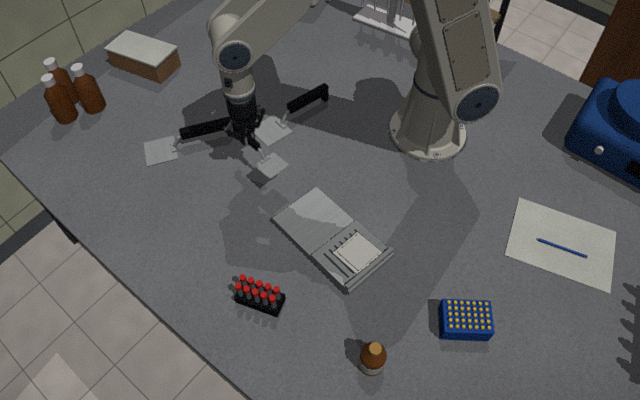

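View pics/s24c.png

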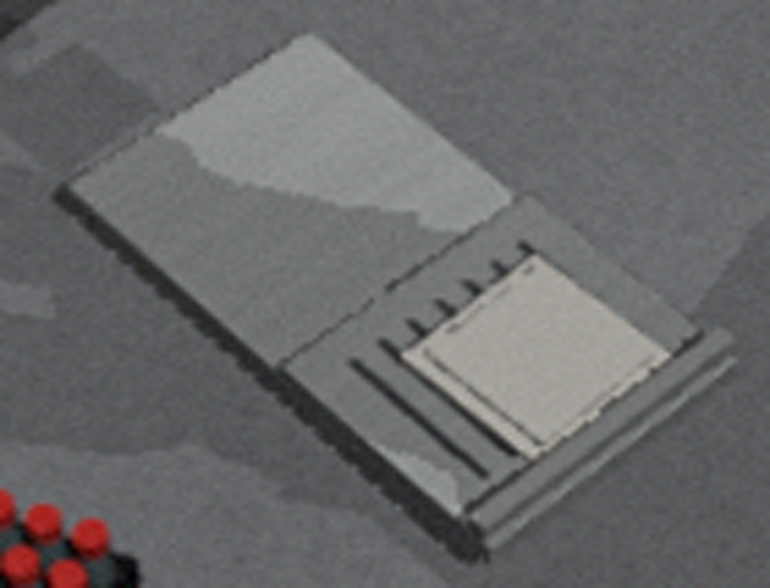

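View pics/wf.png

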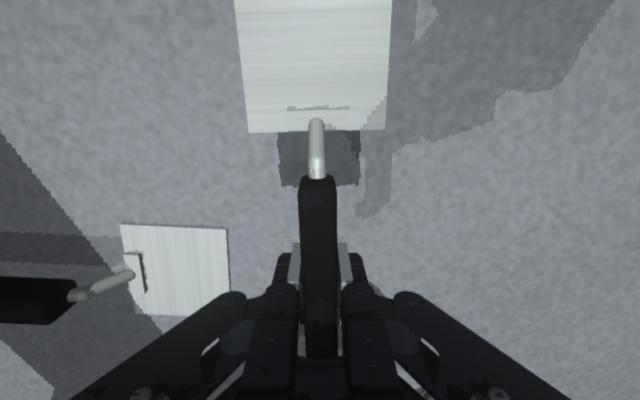

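Request:
apply_moves:
  plan:
    - [[0.02, 0.025, 0], [0, 0, 0], -1]
    - [[0.02, 0.025, 0], [0, 0, 0], -1]
    - [[0.025, 0, 0], [0, 0, 0], -1]
    - [[0.02, 0, 0], [0, 0, 0], -1]
    - [[0.006, 0, 0], [0, 0, 0], -1]
    - [[0.003, 0, 0], [0, 0, 0], -1]
    - [[0, 0, 0], [0, 0, 0], -1]
    - [[0, 0, 0], [0, 0, 0], -1]

```text
t: 32.05
tool_pos: [0.5097, -0.3381, 0.0306]
eef_rot: [[0.001, 0.989, -0.149], [-0.001, -0.149, -0.989], [-1.0, 0.001, 0.0]]
force: [-0.3, 0.2, -1.7]
opening: 0.17
```

```bash
python3 f.py
```

```text
32.2 [ 0.5095 -0.338   0.0303] F [ 0.11 -0.22 -1.62] tq [-0.024 -0.001 -0.015]
head 81.45 pitch -0.02
bend 0.0 tip stand x,y,z -0.2207 -0.0467 0.0033
bend 0.05 tip stand x,y,z -0.2208 -0.0466 0.0066
bend 0.1 tip stand x,y,z -0.221 -0.0466 0.01
```

Request:
apply_moves:
  plan:
    - [[0.001, 0, 0], [0, 0, 0], -1]
    - [[0.001, 0, 0], [0, 0, 0], -1]
    - [[0.001, 0, 0], [0, 0, 0], -1]
    - [[0, 0, 0], [0, 0, 0], -1]

```text
t: 32.75
tool_pos: [0.5093, -0.3378, 0.0272]
eef_rot: [[0.0, 0.989, -0.149], [-0.0, -0.149, -0.989], [-1.0, 0.0, 0.0]]
force: [-1.8, 0.5, 3.4]
opening: 0.17
```

```bash
python3 f.py
```

```text
32.9 [ 0.5093 -0.3378  0.0272] F [-1.98  0.92  4.72] tq [0.189 0.286 0.025]
head 81.45 pitch -0.0
bend 0.0 tip stand x,y,z -0.2205 -0.0464 0.0001
bend 0.05 tip stand x,y,z -0.2206 -0.0464 0.0035
bend 0.1 tip stand x,y,z -0.2209 -0.0464 0.0068
```

Request:
apply_moves:
  plan:
    - [[0, 0, 0], [0, 0, 0], -0.4]
    - [[0, 0, 0], [0, 0, 0], 0]
    - [[0, 0, 0], [0, 0, 0], 0.5]
    - [[0, 0, 0], [0, 0, 0], 0.5]
    - [[0, 0, 0], [0, 0, 0], 0.5]
    - [[-0.02, 0, 0], [0, 0, 0], 0.5]
    - [[-0.04, 0, 0], [0, 0, 0], 0.5]
    - [[-0.05, 0, 0], [0, 0, 0], 0.5]
    - [[-0.05, 0, 0], [0, 0, 0], 0.5]
    - [[0, 0, 0], [0, 0, 0], 0.5]

```text
t: 34.2
tool_pos: [0.5117, -0.3393, 0.1928]
eef_rot: [[0.008, 0.989, -0.149], [-0.005, -0.149, -0.989], [-1.0, 0.008, 0.004]]
force: [-0.5, 0.2, -0.4]
opening: 0.749
```

```bash
python3 f.py;  python3 - <<'E'
from h import *
s=snap('scene','s25.png'); T=ctw(s)
s2=snap('top','t25.png'); T2=ctw(s2)
for n,S_,T_ in (('scene',s,T),('top',s2,T2)):
    hsv=cv2.cvtColor(S_['pixels'],cv2.COLOR_BGR2HSV); im=S_['pixels']
    S=np.array([.5169,.0207]);a=np.radians(81.3);ex=np.array([np.cos(a),np.sin(a)]);ey=np.array([-ex[1],ex[0]])
    b,g,r_=[im[:,:,i].astype(int) for i in range(3)]
    # plate is warm white: region around predicted
    c=proj(S_,[[*(S+.08*ex+.005*ey),.046]],T_)[0]; print(n,c)
    m=((r_-b)>0)&(r_>135); 
    M=np.zeros(m.shape,np.uint8); y,x=int(c[1]),int(c[0]); M[y-35:y+35,x-40:x+40]=m[y-35:y+35,x-40:x+40]
    k,l,st,_=cv2.connectedComponentsWithStats(M); i=1+st[1:,4].argmax(); print(st[i])
    ys,xs=np.where(l==i); box=cv2.boxPoints(cv2.minAreaRect(np.c_[xs,ys].astype(np.float32)))
    W=onz(S_,box,.048,T_)[:,:2]; print(np.c_[(W-S)@ex,(W-S)@ey].round(4))
cv2.imwrite('pics/t25c.png',cv2.resize(s2['pixels'][135:245,240:420],None,fx=4.3,fy=4.3,interpolation=cv2.INTER_CUBIC))
E
```

```text
34.35 [ 0.5089 -0.3375  0.187 ] F [ 0.08 -0.3  -0.28] tq [0.004 0.013 0.007]
head 81.45 pitch 0.0
bend 0.0 tip stand x,y,z -0.2203 -0.0459 0.16
bend 0.05 tip stand x,y,z -0.2204 -0.0459 0.1634
bend 0.1 tip stand x,y,z -0.2206 -0.0459 0.1667
scene [356.65739147 253.26935813]
[333 232  49  41 985]
[[ 0.0375 -0.0372]
 [ 0.028   0.0581]
 [ 0.1201  0.052 ]
 [ 0.1264 -0.0403]]
top [275.91045362 187.53428042]
[262 174  31  31 793]
[[ 0.1178  0.0537]
 [ 0.121  -0.0356]
 [ 0.0344 -0.0366]
 [ 0.0321  0.0526]]
```

View pics/wf.png

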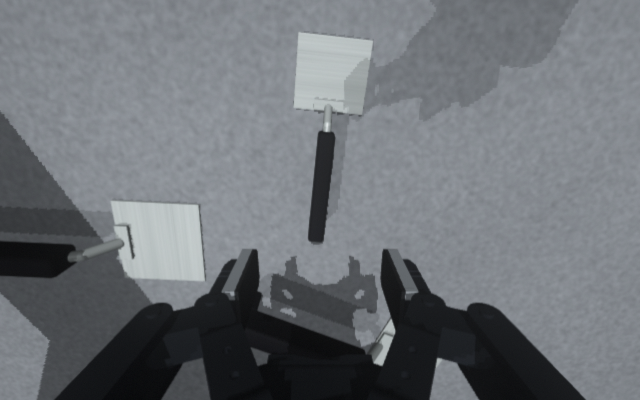

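View pics/t25c.png

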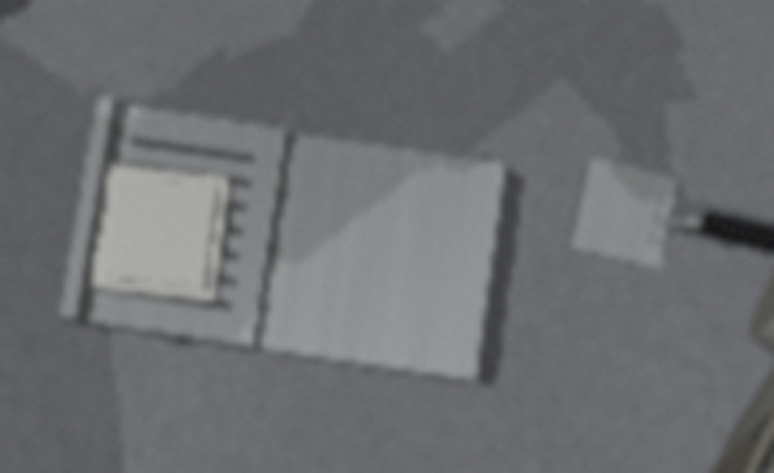

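View pics/s25.png

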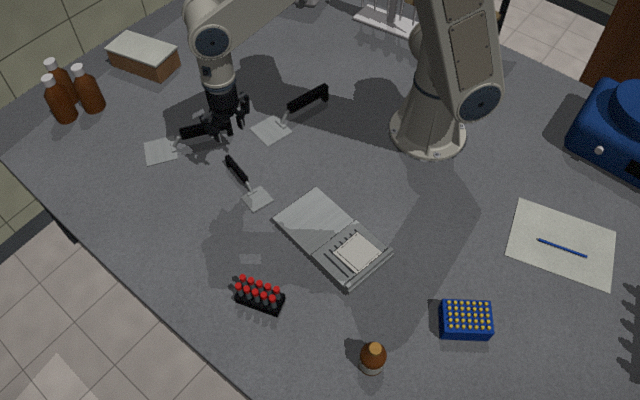

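```bash
python3 - <<'E'
from h import *
print(r.get_state()['t'], r.hand_in())
E
```

```text
the job is handed in; nothing more can be done
34.5 None
```

I took the smallest spatula, slid the plate to the step with the blade under its rim, and flipped it over onto the upper deck. I then pushed it home against the end stop, laid the spatula on the bench and handed in at 34.5 s. No verdict was reported.

**Home and square:**
- The blade tip travelled 117.2 mm from step contact to end-stop contact, where 117 mm was expected. The last push met a firm stop at about 6 N on the wrist.
- In the last pictures the plate lies wells-down against the bar, about 8 mm off the middle sideways.
- It measures 1.5–2° (about 0.03 rad) off square, within pixel error of the stand's own heading.

**Spatula and other objects:** The spatula lies level on the bench about 60 mm short of the stand, and the gripper was clear of it. In the last scene picture the tube rack, bottle and tip box look unmoved; I did not measure them.

**Disagreements and trouble:**
- The top view alone puts the plate centre near 76.5 mm instead of 80 mm. I trusted the contact measurement over the coarse mask.
- My camera estimate of the blade's bend was close to zero, but feeling for the deck gave about 0.06 rad. I used the felt value.
- Just past vertical, the tip pressed down on the plate's foot with about 2 N and held it there. Raising the tip 3 mm let it fall over.

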